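Fill and lock the truffle jar

TASK

Set the funnel on the jar and tip all the truffles that lie in the scoops through it into the jar (a scoop may be empty), never gripping a truffle, and stand each scoop upright on its board again. When all the truffles are in, put the funnel back upright in its holder. Then put the lid on with its lugs in the collar's notches, push it down against the spring and turn it clockwise about a quarter turn until it stops, so that it stays locked, and leave the other things on the counter alone.

Things in the scene. Friction and masses are not known exactly. Their poses are not given: they have to be found in the camera images.
- jar: squat glass jar fixed in a round wooden foot 124 mm wide. Origin: centre of the foot's underside, z up. Inside 88 mm wide, floor 16 mm up. Round its mouth a steel bayonet collar: 138 mm outside, 106 mm wide opening, top 126.5 mm above the origin, with two notches about 22 mm wide, open above and outside, on the jar's +x and -x sides
- collar (a point): jar axis, 120.5 mm above the jar's origin, axes as the jar's: the level of the ceiling of the two covered tracks in the collar. From each notch a track runs clockwise (from above) to a stop about 75 degrees on; anticlockwise is blocked at once. The rim over the tracks is 6 mm thick
- gasket (a joint): black rubber ring (84 mm inside, 98 mm outside) on springs inside the collar, top 116 mm above the jar's origin when free. Value: how far it is pressed down, 0 to 0.007 m; 4 N to start, 11 N at 7 mm. Funnel flange or lid disc rests on it. Lugs pass under the collar only with it pressed 4 mm or more; then it springs up against them and so holds the lid
- lid: steel lid, 220 g, lies plug down. Origin: centre of the underside of its black plug (78 mm wide, 12 mm deep), z up. Disc 96 mm wide at 12 to 20 mm up, with flat lugs 14 mm wide out to 61 mm from the axis at +x and -x. Origin above the jar's: 104 mm when lying loose on the gasket, lugs in notches; 100 mm or less to be turned; about 100.5 mm locked. Half a turn makes no difference
- lid_grip (a point): on the lid's axis 54 mm above its origin, axes as the lid's: where to grip its wooden bar, which stands on the disc along x, in line with the lugs: 80 mm long, 16 mm thick in y, from 20 to 66 mm above the origin. Fingers close along y; gripped here the fingertips clear disc and collar
- funnel: aluminium funnel, 130 g. Origin: centre of the spout's lower end, z up. Spout 72 mm outside, 66 inside; flange 92 mm wide, underside 22 mm up; cone to a rim 140 mm wide, 75 mm up. Upright tab on the rim at -x, 73 mm from the axis, 10 mm thick in x, 34 wide, from 62 to 115 mm up: grip across x at 98 mm. Origin is 94 mm above the jar's when its flange sits on the gasket
- holder: the funnel's holder, fixed: low wooden ring, 104 mm outside, 82 mm inside, 30 mm high. Origin: centre of its underside. The funnel stands in it at first, spout inside, flange on the ring, its origin 8 mm above the holder's
- board: wooden serving board fixed on the counter, 360 mm (x) by 300 mm (y), 8 mm thick, on which the scoops stand. Origin: centre of its underside
- scoop1: aluminium scoop, 160 g, 103 mm long, 78 wide. Origin: underside, below the handle, z up. Flat floor 3 mm thick, x -31 to 37 mm; at -x a ramp rises to an open lip at x = -65 mm, 12 mm up; 34 mm walls on the other sides. Handle bar along y, 96 mm long, 12 thick in x, 68 to 90 mm up: grip across x at 79. Has 0 to 2 truffles, which roll out over the lip tipped lip down 30 degrees or more
- scoop2: aluminium scoop, 160 g, 103 mm long, 78 wide. Origin: underside, below the handle, z up. Flat floor 3 mm thick, x -31 to 37 mm; at -x a ramp rises to an open lip at x = -65 mm, 12 mm up; 34 mm walls on the other sides. Handle bar along y, 96 mm long, 12 thick in x, 68 to 90 mm up: grip across x at 79. Has 0 to 2 truffles, which roll out over the lip tipped lip down 30 degrees or more
- scoop3: aluminium scoop, 160 g, 103 mm long, 78 wide. Origin: underside, below the handle, z up. Flat floor 3 mm thick, x -31 to 37 mm; at -x a ramp rises to an open lip at x = -65 mm, 12 mm up; 34 mm walls on the other sides. Handle bar along y, 96 mm long, 12 thick in x, 68 to 90 mm up: grip across x at 79. Has 0 to 2 truffles, which roll out over the lip tipped lip down 30 degrees or more
- scoop4: aluminium scoop, 160 g, 103 mm long, 78 wide. Origin: underside, below the handle, z up. Flat floor 3 mm thick, x -31 to 37 mm; at -x a ramp rises to an open lip at x = -65 mm, 12 mm up; 34 mm walls on the other sides. Handle bar along y, 96 mm long, 12 thick in x, 68 to 90 mm up: grip across x at 79. Has 0 to 2 truffles, which roll out over the lip tipped lip down 30 degrees or more
- truffle1: chocolate truffle, a brown ball 28 mm across, 15 g; in a scoop at first (may be absent). Origin: its centre
- truffle2: chocolate truffle, a brown ball 28 mm across, 15 g; in a scoop at first (may be absent). Origin: its centre
- truffle3: chocolate truffle, a brown ball 28 mm across, 15 g; in a scoop at first (may be absent). Origin: its centre
- truffle4: chocolate truffle, a brown ball 28 mm across, 15 g; in a scoop at first (may be absent). Origin: its centre
- truffle5: chocolate truffle, a brown ball 28 mm across, 15 g; in a scoop at first (may be absent). Origin: its centre
- truffle6: chocolate truffle, a brown ball 28 mm across, 15 g; in a scoop at first (may be absent). Origin: its centre
- truffle7: chocolate truffle, a brown ball 28 mm across, 15 g; in a scoop at first (may be absent). Origin: its centre
- truffle8: chocolate truffle, a brown ball 28 mm across, 15 g; in a scoop at first (may be absent). Origin: its centre
- giftbox: gold gift box with red ribbon, 80 x 80 x 45 mm; stands by, not to be disturbed. Origin: about the middle of its underside
- cocoa_tin: plain steel tin, 68 mm wide, 85 mm tall; stands by, not to be disturbed. Origin: about the middle of its underside
- ribbon: red ribbon spool, 76 mm wide, 36 mm high; stands by, not to be disturbed. Origin: about the middle of its underside
- palette: spatula, 190 mm long, lying flat; stands by, not to be disturbed. Origin: about the middle of its underside

How it is judged:
By the outcome, as a careful person would: the job done as asked, in the order asked, and still so for the second after the job is handed in, with the robot touching nothing.
Of truffle1, truffle2, truffle3, truffle4, truffle5, truffle6, truffle7, truffle8 only 3 to 8 are there at a start; the rules pass over those that are not, and their reading is None.
At some moment in a run one of lid, scoop1, scoop2, scoop3, scoop4 may be knocked a few centimetres aside while the robot is not near it.
It also fails if it takes over 210 s, if anything falls off the work surface, if the arm or the gripper's body presses on something with over 40 N, if the wrist force passes 120 N, or if a joint passes its speed limit or range.

ROBOT

A 6-joint arm with a two-finger parallel gripper is mounted at the origin on the work surface. World frame = base frame: x ahead of the robot, y to its left, z up, the work surface at z = 0. Lengths are in m, angles in degrees, forces in N, time in s.
With the tool pointing down it reaches from about 0.4 to 0.825 m from the base axis. Payload 7 kg.
Tool frame: the origin (TCP) lies at the very end of the fingers, on their centre line; the grasp point (between the pads) lies 19 mm behind it (ctrl.grip_depth is the distance from the TCP to the grasp point, in m); z points along the fingers, y is the line along which they close (so a half turn about z gives the same grasp; the last joint's range is limited). The gripper opens to 88 mm and grips with 3 to 60 N. Pads are 19 mm wide; open, the fingers measure 130 mm over their backs; the gripper's body (78 mm by 193 mm) begins 47 mm behind the grasp point.
Start: joints at [-50.988, 20.546, 0.682, 0, -70.136, -16.507], TCP at [0.258, -0.624, 0.227] pointing down, gripper open.
Joint ranges: [-176.03, 176.03], [-82.01, 121.73], [-58.28, 71.71], [-173.87, 95.51], [-174.79, -0.11], [-173.66, 173.66]. Speed limits (degrees/s): [136.94, 136.94, 172.46, 180, 180, 180].

INTERFACE

Orientations are given as [roll, pitch, yaw] about the fixed x, y, z axes, in that order (R = Rz(yaw) Ry(pitch) Rx(roll)).
In Python, from plant import get_obs, eyes, ctrl, spotter gives the robot as it stands.
- The arm moves only by the shell command python3 -m crank 'ROWS'. ROWS is JSON, one flat list of numbers, 7 for each row, row after row: the turn, a rotation vector about the tool's x, y, z in rad, then the shift along the tool's x, y, z in mm, then the opening, from 0 (shut) to 1 (fully open). A call has 1 to 5 rows; each row shifts and turns the commanded pose from where the row before left it, along the tool's axes as they then stand; what a row does not reach is not made up. A row lasts 1/8 s, in which the tool goes at most 62.5 mm and 10.7 degrees, less where a joint would pass 70% of its speed; a pose out of reach is approached as far as the arm can. A call is refused whole if a number of a shift passes 62.5 or a number of a turn 0.188, either way. A call with a gripper value outside its range is refused whole. The fingers move at their own pace and stop on an object; the grip force is fixed at half the most. Time passes only in rows, so rows that do not move let the fingers close. It gives the time, the measured TCP pose, the force, the opening and the grip force at its end, in the units of the state.
- get_obs(): the state, without advancing time (a new reading comes with each control period).
- eyes.snapshot(name): name is "scene" or "top"; returns the picture (480x640x3 uint8, blue, green, red); there is no depth.
- eyes.camera_model(name): a dict with "fx", "fy", "cx", "cy" (pixels), "extrinsics" (4x4, takes a point from camera to world coordinates). Camera axes: x right, y down, z forward; pixel columns grow to the right and rows downward; lengths in m; the calibration is good to about 2 mm. A picture is of the moment at which its call begins. camera_model takes no time and is no camera call.
- ctrl.close_job(): hands the job in; it is judged then, once.
Trained networks look in the newest picture that a camera, given by its name, has taken for a name from the list of things; names that differ only in an ending like _2 or _b are one class to them, and where a whole thing is asked for, a point or a joint stands for the part that bears it (a point fixed in the world has none). Each returns a list of dicts, best first, with "p" (0 to 1); they miss things now and then, are a little off and sometimes report something else, mostly with a low value. They report only what shows in the picture. A call takes as long as a camera call.
- spotter.outline_of(camera, target): "region" (480x640 bool, what is visible of it) and "rect" ([left, top, width, height] in pixels, round what is visible of it).
- spotter.place_of(camera, target): "location" ([column, row] in pixels: a listed point, or the origin of a listed thing).
The state is a dict: "clock": time; "joint_pos": joint angles; "qvel": joint speeds; "tau": joint torques, N m; "tool_pos": TCP position; "orientation": TCP orientation; "force": force on the tool from outside, world axes, zero at the start; "moment": the same for the moment, N m; "opening": finger opening in m; "gripper_force": force on a finger pad.
Only numpy, scipy, OpenCV 4.12 (cv2) and the standard library are available. Lean on these libraries where they do the work, as an engineer would, in place of code of your own. Each camera call takes 0.05 s, during which the arm holds its last target. There are 200 camera calls.

## Working session

There is one attempt and no reset: what is moved stays moved. The work goes in short steps, Python scripts to look and compute and a shell command to move; the robot and the scene stay as the last step left them, time stands still between calls to the robot, and variables do not carry over. Pictures are saved under pics/ and viewed, at most 14 in all, crops included, and the job is handed in when it is done.

```bash
ls; mkdir -p pics
python3 - <<'E'
from plant import get_obs, eyes, ctrl, spotter
import cv2, numpy as np
o=get_obs(); print({k:np.round(o[k],3).tolist() for k in('clock','tool_pos','orientation','opening','force')}, ctrl.grip_depth)
for c in('scene','top'):
    cv2.imwrite(f'pics/{c}0.png',eyes.snapshot(c)); m=eyes.camera_model(c); print(c,m['fx'],m['fy'],m['cx'],m['cy'],np.round(m['extrinsics'],4).tolist())
    for n in ['jar','collar','lid','lid_grip','funnel','holder','board','scoop1','truffle1','giftbox','cocoa_tin','ribbon','palette']:
        print(n,[(np.round(d['location'],1).tolist(),round(d['p'],2)) for d in spotter.place_of(c,n)][:9])
E
```

```text
pics
{'clock': 0.0, 'tool_pos': [0.258, -0.623, 0.226], 'orientation': [179.903, -0.008, -157.504], 'opening': 0.087, 'force': [-0.282, -0.043, 0.044]} 0.0188
scene 453.41617363135333 453.41617363135333 317.34283460066007 239.23777507429168 [[-0.1973, 0.8324, -0.5179, 1.0382], [0.9803, 0.1699, -0.1005, 0.0842], [0.0044, -0.5275, -0.8495, 0.8574], [0.0, 0.0, 0.0, 1.0]]
jar [([336.6, 248.6], 0.97), ([499.6, 244.7], 0.5)]
collar [([336.9, 218.5], 0.96)]
lid [([167.0, 193.0], 0.96)]
lid_grip [([165.5, 181.8], 0.85)]
funnel [([230.5, 237.2], 0.72), ([422.2, 301.9], 0.35)]
holder [([232.0, 239.3], 0.77)]
board [([450.6, 274.2], 0.82)]
scoop1 [([424.1, 235.2], 0.86), ([486.5, 246.4], 0.72), ([483.0, 315.8], 0.64), ([169.9, 193.2], 0.51), ([228.9, 237.9], 0.4)]
truffle1 [([421.3, 303.9], 0.73), ([495.3, 319.4], 0.72), ([415.8, 232.4], 0.61), ([406.1, 297.3], 0.57), ([432.3, 234.7], 0.57), ([480.8, 238.6], 0.52), ([494.7, 242.5], 0.49)]
giftbox [([242.4, 296.3], 0.87), ([309.5, 200.6], 0.69), ([487.4, 245.2], 0.17)]
cocoa_tin [([326.9, 323.6], 0.79), ([484.9, 315.3], 0.28)]
ribbon [([189.8, 2
[... 429 characters left out ...]
([208.9, 280.1], 0.41)]
funnel [([387.3, 249.6], 0.82), ([223.5, 216.6], 0.63)]
holder [([385.5, 250.3], 0.81)]
board [([366.2, 200.9], 0.62), ([193.9, 253.2], 0.61), ([222.2, 276.8], 0.45)]
scoop1 [([166.3, 217.1], 0.8), ([225.3, 215.8], 0.65), ([157.5, 286.3], 0.65), ([218.9, 279.8], 0.65), ([291.2, 254.5], 0.19)]
truffle1 [([159.1, 214.0], 0.62), ([150.8, 288.4], 0.62), ([167.6, 287.9], 0.61), ([207.7, 281.6], 0.51), ([212.4, 215.8], 0.49), ([164.5, 218.0], 0.47), ([228.8, 278.2], 0.45), ([228.3, 218.7], 0.41)]
giftbox [([365.2, 199.6], 0.75), ([223.9, 217.0], 0.69)]
cocoa_tin [([288.3, 192.0], 0.96)]
ribbon [([405.6, 209.9], 0.93), ([293.1, 258.0], 0.71)]
palette [([324.2, 307.6], 0.64)]
```

View pics/scene0.png

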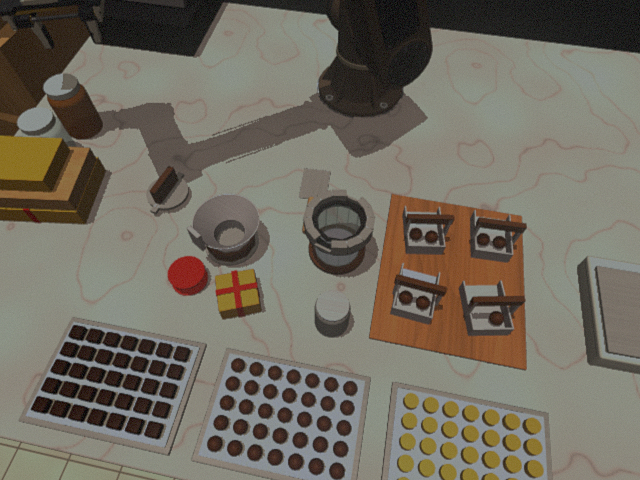

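View pics/top0.png

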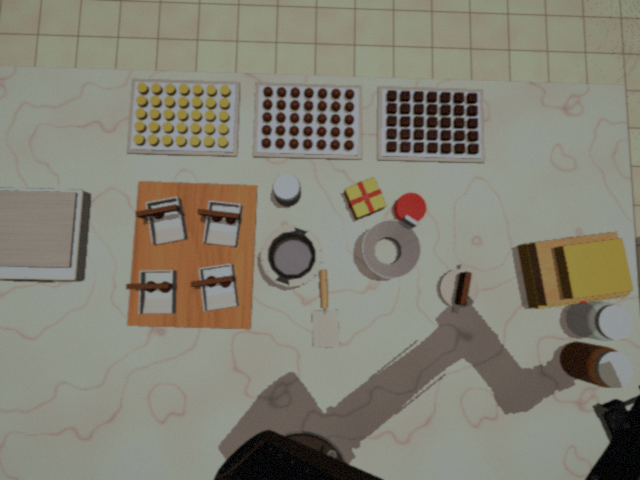

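```bash
cat > h.py <<'E'
from plant import get_obs, eyes, ctrl, spotter
import cv2, numpy as np
def ray(c,p):
    m=eyes.camera_model(c); E=np.array(m['extrinsics'])
    d=E[:3,:3]@np.array([(p[0]-m['cx'])/m['fx'],(p[1]-m['cy'])/m['fy'],1]); return E[:3,3],d/np.linalg.norm(d)
def plane(c,p,z):
    o,d=ray(c,p); return o+d*(z-o[2])/d[2]
def tri(ps,pt):
    o1,d1=ray('scene',ps);o2,d2=ray('top',pt)
    A=sum((np.eye(3)-np.outer(d,d)) for d in(d1,d2)); b=sum((np.eye(3)-np.outer(d,d))@o for o,d in((o1,d1),(o2,d2)))
    x=np.linalg.solve(A,b); gap=abs(np.dot(o2-o1,np.cross(d1,d2)))/np.linalg.norm(np.cross(d1,d2)); return np.round(x,4),round(gap*1e3,1)
def proj(c,X):
    m=eyes.camera_model(c);E=np.array(m['extrinsics']); q=E[:3,:3].T@(np.array(X)-E[:3,3]); return np.array([m['fx']*q[0]/q[2]+m['cx'],m['fy']*q[1]/q[2]+m['cy']])
E
python3 - <<'E'
from h import *
P=dict(collar=((336.9,218.5),(291.5,253.5)),lidgrip=((165.5,181.8),(465.8,286.8)),lid=((167,193),(456.9,287.3)),funnel=((230.5,237.2),(387.3,249.6)),holder=((232,239.3),(385.5,250.3)),
sA=((424.1,235.2),(218.9,279.8)),sB=((486.5,246.4),(157.5,286.3)),sC=((483,315.8),(166.3,217.1)),sD=((422.2,301.9),(225.3,215.8)),gift=((242.4,296.3),(365.2,199.6)),tin=((326.9,323.6),(288.3,192)),rib=((189.8,278.2),(405.6,209.9)),pal=((310.4,199.3),(324.2,307.6)),
tA=((415.8,232.4),(228.8,278.2)),tA2=((432.3,234.7),(207.7,281.6)),tB=((480.8,238.6),(167.6,287.9)),tB2=((494.7,242.5),(150.8,288.4)),tC=((495.3,319.4),(159.1,214.)),tD=((406.1,297.3),(228.3,218.7)),tD2=((421.3,303.9),(212.4,215.8)))
for k,v in P.items(): print(k,*tri(*v))
t=cv2.imread('pics/top0.png');s=cv2.imread('pics/scene0.png')
g=np.vstack([cv2.resize(t[180:330,125:265],None,fx=4,fy=4,interpolation=2)])
cv2.imwrite('pics/c1.png',g)
cv2.imwrite('pics/c2.png',cv2.resize(t[190:320,250:490],None,fx=3.3,fy=3.3,interpolation=2))
cv2.imwrite('pics/c3.png',cv2.resize(s[165:315,140:390],None,fx=3.2,fy=3.2,interpolation=2))
E
```

```text
collar [0.5372 0.0267 0.1253] 2.0
lidgrip [ 0.4701 -0.3811  0.0579] 11.4
lid [ 0.471  -0.3815  0.0161] 3.0
funnel [ 0.5599 -0.2039  0.0188] 4.6
holder [ 0.5591 -0.2017  0.0095] 3.5
sA [0.4774 0.2078 0.029 ] 5.7
sB [0.4594 0.3561 0.002 ] 8.0
sC [0.6313 0.3449 0.0097] 3.0
sD [0.635  0.2081 0.0263] 22.1
gift [ 0.6865 -0.1455  0.0084] 12.6
tin [ 7.053e-01  4.250e-02 -7.000e-04] 3.9
rib [ 0.6654 -0.2581  0.0036] 4.4
pal [ 0.4148 -0.053   0.0065] 2.0
tA [0.4813 0.1853 0.0393] 11.5
tA2 [0.4728 0.2295 0.0308] 3.5
tB [0.4557 0.3316 0.0207] 4.1
tB2 [0.4539 0.3689 0.0139] 6.1
tC [0.6377 0.3639 0.0161] 2.5
tD [0.6286 0.1884 0.0238] 2.4
tD2 [0.6354 0.2239 0.0224] 10.8
```

View pics/c1.png

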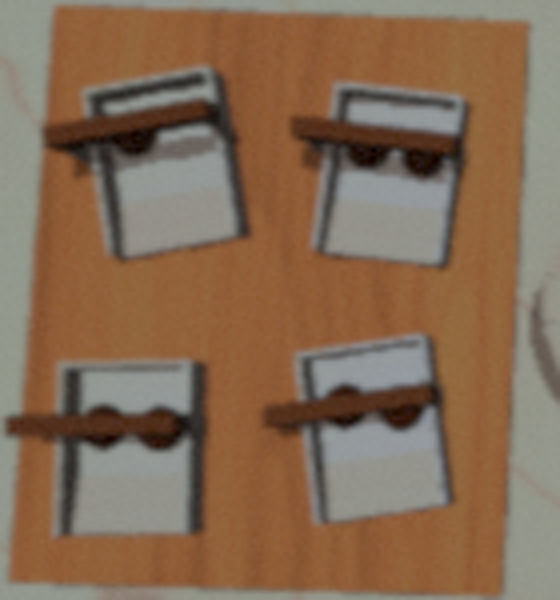

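View pics/c2.png

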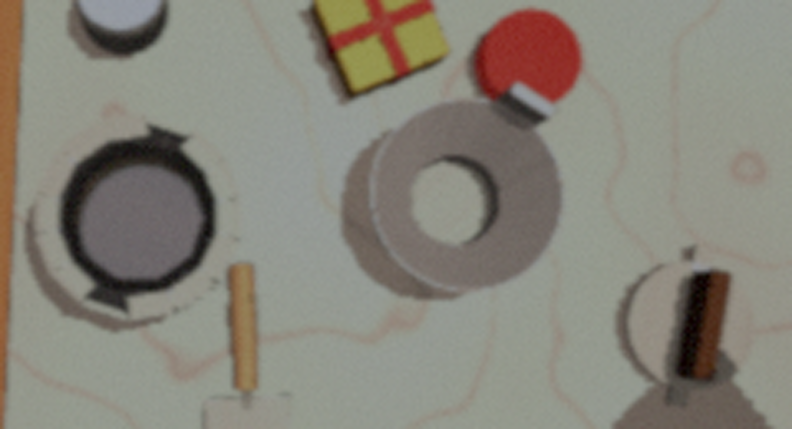

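View pics/c3.png

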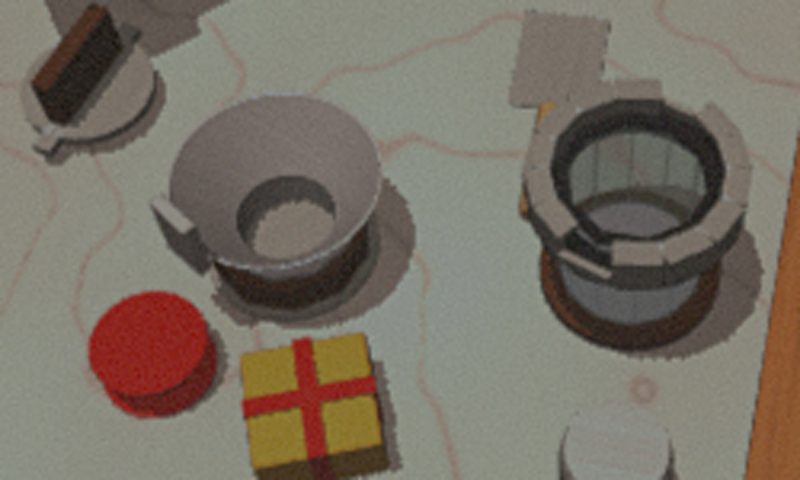

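Run:
```python
from h import *
c1=lambda x,y:(125+x/4,180+y/4); c2=lambda x,y:(250+x/3.3,190+y/3.3); c3=lambda x,y:(140+x/3.2,165+y/3.2)
for n,a,b in [('A',(265,417),(437,396)),('B',(8,426),(190,426)),('C',(48,135),(218,108)),('D',(293,128),(458,146))]:
    p=plane('top',c1(*a),.098);q=plane('top',c1(*b),.098);d=p-q
    print(n,np.round((p+q)/2,4),'len',np.hypot(*d[:2]).round(4),'y-dir',np.degrees(np.arctan2(d[1],d[0])).round(1),'yaw',np.degrees(np.arctan2(d[1],d[0])).round(1)-90)
pr=lambda n,a,z:print(n,np.round(plane('top',c2(*a),z),4))
pr('opening c',(138,216),.1265);pr('notch1',(167,137),.122);pr('notch2',(107,297),.122);pr('rim',(466,196),.083);pr('tab',(530,102),.123);pr('lid bar far',(718,271),.066);pr('lid bar near',(704,379),.066);pr('lug1',(690,253),.02);pr('lug2',(676,392),.02)
print('tab',tri(c3(173,212),c2(530,102)),'rim',tri(c3(275.5,182),c2(466,196)),'lug1',tri(c3(45,147),c2(690,253)),'lug2',tri(c3(130,34),c2(676,392)))
print('bar ends',tri(c3(35,82),c2(718,271)),tri(c3(97,6),c2(704,379)))
print('jarmouth',tri(c3(637,180),c2(138,216)))
```

```text
A [0.4719 0.2048 0.098 ] len 0.0971 y-dir 98.1 yaw 8.099999999999994
B [0.4582 0.3452 0.098 ] len 0.1014 y-dir 91.1 yaw 1.0999999999999943
C [0.6323 0.3368 0.098 ] len 0.0975 y-dir 100.6 yaw 10.599999999999994
D [0.6265 0.198  0.098 ] len 0.0953 y-dir 85.0 yaw -5.0
opening c [0.5326 0.0268 0.1265]
notch1 [0.5873 0.0086 0.122 ]
notch2 [0.478  0.0463 0.122 ]
rim [ 0.555  -0.2036  0.083 ]
tab [ 0.6169 -0.2401  0.123 ]
lid bar far [ 0.5063 -0.389   0.066 ]
lid bar near [ 0.4291 -0.3772  0.066 ]
lug1 [ 0.5216 -0.3851  0.02  ]
lug2 [ 0.4179 -0.3725  0.02  ]
tab (array([ 0.6176, -0.241 ,  0.1185]), np.float64(0.4)) rim (array([ 0.5558, -0.2047,  0.0721]), np.float64(2.1)) lug1 (array([ 0.5231, -0.391 ,  0.013 ]), np.float64(6.9)) lug2 (array([ 0.4174, -0.371 ,  0.019 ]), np.float64(3.7))
bar ends (array([ 0.5066, -0.3898,  0.0677]), np.float64(2.8)) (array([ 0.4289, -0.3786,  0.0613]), np.float64(0.6))
jarmouth (array([0.5336, 0.0286, 0.1113]), np.float64(2.6))
```

```bash
cat >> h.py <<'E'
from scipy.spatial.transform import Rotation as Ro
def need(x,y,z,r,p,w):
    o=get_obs(); R=Ro.from_euler('xyz',o['orientation'],degrees=True); T=Ro.from_euler('xyz',[r,p,w],degrees=True)
    print('turn first',np.round((R.inv()*T).as_rotvec(),3),'then shift mm',np.round(T.inv().apply(np.array([x,y,z])-o['tool_pos'])*1e3,1),'| t',round(o['clock'],2))
E
cat > n.py <<'E'
import sys; from h import *; need(*map(float,sys.argv[1:]))
E
python3 n.py 0.617 -0.2405 0.22 180 0 -120.4
```

```text
turn first [ 0.     0.    -0.647] then shift mm [-511.9 -115.5    6.6] | t 1.4
```

```bash
python3 -m crank '[0,0,-0.162,0,0,0,1, 0,0,-0.162,0,0,0,1, 0,0,-0.162,0,0,0,1, 0,0,-0.162,0,0,0,1, 0,0,0,-51,-11.5,0,1]'; python3 -m crank '[0,0,0,-51,-11.5,0,1, 0,0,0,-51,-11.5,0,1, 0,0,0,-51,-11.5,0,1, 0,0,0,-51,-11.5,0,1, 0,0,0,-51,-11.5,0,1]';  python3 -m crank '[0,0,0,-51,-11.5,0,1, 0,0,0,-51,-11.5,0,1, 0,0,0,-51,-11.5,0,1, 0,0,0,-51,-11.5,0,1, 0,0,0,0,0,0,1]'; python3 n.py 0.617 -0.2405 0.087 180 0 -120.4
```

```text
clock: 2.02
tool_pos: [0.2927, -0.5865, 0.2259]
orientation: [180.0, -0.0, -120.4]
force: [1.8, 0.0, -0.4]
opening: 0.0874
gripper_force: 0.0
clock: 2.65
tool_pos: [0.4736, -0.3931, 0.2268]
orientation: [-180.0, 0.0, -120.4]
force: [0.7, -0.3, 0.2]
opening: 0.0873
gripper_force: 0.0
clock: 3.28
tool_pos: [0.6175, -0.2389, 0.2259]
orientation: [180.0, 0.0, -120.2]
force: [-1.4, -0.1, -0.0]
opening: 0.0873
gripper_force: 0.0
turn first [0.    0.    0.004] then shift mm [  1.6  -0.4 138.9] | t 3.27
```

```bash
python3 -m crank '[0,0,0,1.5,0,45,1, 0,0,0,0,0,45,1, 0,0,0,0,0,35,1, 0,0,0,0,0,14,1, 0,0,0,0,0,0,1]'; python3 -m crank '[0,0,0,0,0,0,0, 0,0,0,0,0,0,0, 0,0,0,0,0,0,0, 0,0,0,0,0,0,0, 0,0,0,0,0,0,0]';  python3 -m crank '[0,0,0,0,0,0,0, 0,0,0,0,0,0,0, 0,0,0,0,0,0,0, 0,0,0,0,0,-20,0, 0,0,0,0,0,-20,0]'; python3 n.py 0.597 -0.0105 0.26 180 0 -120.4
```

```text
clock: 3.9
tool_pos: [0.6143, -0.2434, 0.0873]
orientation: [179.9, -0.0, -120.4]
force: [0.4, -0.2, 1.7]
opening: 0.0874
gripper_force: 0.0
clock: 4.53
tool_pos: [0.6147, -0.243, 0.0877]
orientation: [-180.0, 0.0, -120.4]
force: [1.0, 0.7, 0.6]
opening: 0.0432
gripper_force: 0.0
clock: 5.15
tool_pos: [0.6144, -0.2429, 0.1275]
orientation: [179.9, -0.0, -120.4]
force: [-0.1, -0.7, -2.0]
opening: 0.0097
gripper_force: 29.9
turn first [ 0.001 -0.     0.   ] then shift mm [-191.7  132.6 -132.5] | t 5.15
```

```bash
python3 -m crank '[0,0,0,0,0,-45,0, 0,0,0,0,0,-45,0, 0,0,0,0,0,-42,0, 0,0,0,-38,26.5,0,0, 0,0,0,-38,26.5,0,0]'; python3 -m crank '[0,0,0,-38,26.5,0,0, 0,0,0,-38,26.5,0,0, 0,0,0,-38,26.5,0,0, 0,0,0,-1,0,0,0, 0,0,0,0,0,0,0]'; python3 n.py 0.5955 -0.0105 0.173 180 0 -120.4
python3 - <<'E'
from h import *
t=eyes.snapshot('top');s=eyes.snapshot('scene')
for c in('top','scene'):print(c,[(np.round(d['location'],1).tolist(),round(d['p'],2)) for d in spotter.place_of(c,'funnel')][:2])
cv2.imwrite('pics/f1.png',np.hstack([cv2.resize(t[180:320,220:360],(400,400)),cv2.resize(s[120:300,250:430],(400,400))]))
E
```

```text
clock: 5.78
tool_pos: [0.607, -0.1499, 0.2598]
orientation: [-180.0, 0.0, -120.5]
force: [-0.2, 0.2, -1.8]
opening: 0.0096
gripper_force: 30.0
clock: 6.4
tool_pos: [0.5968, -0.0111, 0.2594]
orientation: [180.0, -0.0, -120.3]
force: [-0.2, 0.2, -1.3]
opening: 0.01
gripper_force: 30.0
turn first [ 0.    -0.     0.001] then shift mm [ 0.1  1.4 86.4] | t 6.4
top [([288.6, 252.8], 0.85)]
scene [([339.1, 203.2], 0.97), ([423.3, 239.3], 0.42)]
```

View pics/f1.png

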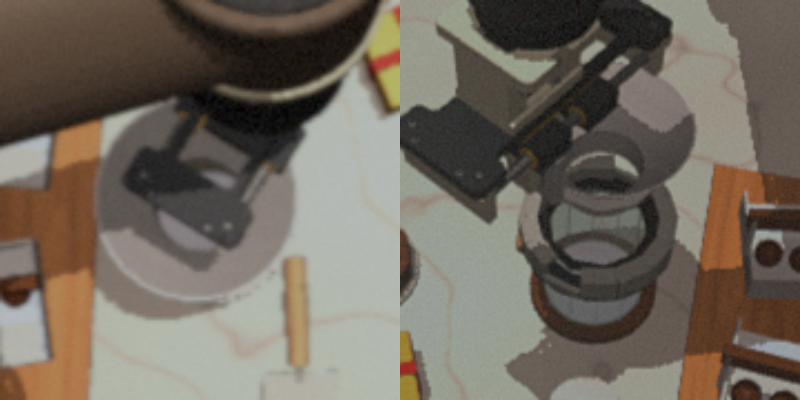

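Run:
```python
from h import *
print(tri((339.1,203.2),(288.6,252.8)), plane('scene',(339.1,203.2),.18),plane('scene',(342,203),.18), plane('top',(288.6,252.8),.18))
# rim in top: left edge col 96,right 296, bottom 302 (crop scale 400/140)
k=.35; print(plane('top',(220+196*k,180+302*k),.255), plane('top',(220+96*k,180+200*k),.255),plane('top',(220+296*k,180+200*k),.255))
```

```text
(array([0.5348, 0.0298, 0.1732]), np.float64(4.6)) [0.54017182 0.02804353 0.18      ] [0.53864351 0.03322484 0.18      ] [0.53388265 0.03176805 0.18      ]
[0.46449323 0.02687346 0.255     ] [0.5315903  0.09600815 0.255     ] [ 0.53441417 -0.03891892  0.255     ]
```

```bash
python3 -m crank '[0,0,0,0,0,30,0, 0,0,0,0,0,30,0, 0,0,0,0,0,14,0, 0,0,0,0,0,6,0, 0,0,0,0,0,0,0]'; python3 -m crank '[0,0,0,0,0,4,0, 0,0,0,0,0,2,0, 0,0,0,0,0,0,0]'
```

```text
clock: 7.22
tool_pos: [0.5973, -0.0114, 0.18]
orientation: [-180.0, 0.0, -120.4]
force: [0.5, 0.5, -1.9]
opening: 0.0101
gripper_force: 30.0
clock: 7.6
tool_pos: [0.5973, -0.0111, 0.1743]
orientation: [-179.9, 0.0, -120.3]
force: [-0.7, 0.8, 2.8]
opening: 0.0095
gripper_force: 30.0
```

```bash
python3 -m crank '[0,0,0,0,0,0,1, 0,0,0,0,0,0,1, 0,0,0,0,0,0,1, 0,0,0,0,0,0,1, 0,0,0,0,0,0,1]'; python3 -m crank '[0,0,0,0,0,-10,1, 0,0,0,0,0,-30,1, 0,0,0,0,0,-40,1, 0,0,0,0,0,-40,1, 0,0,-0.168,0,0,0,1]';  python3 -m crank '[0,0,-0.168,0,0,0,1, 0,0,-0.168,0,0,0,1, 0,0,-0.168,0,0,0,1, 0,0,0,0,0,0,1]'; python3 n.py 0.472 0.205 0.20 180 0 -81.9
cat > chk.py <<'E'
from h import *
for c in('scene','top'):
    cv2.imwrite('pics/last_%s.png'%c,eyes.snapshot(c))
    for n in('scoop1','lid','funnel','truffle1'):print(c,n,[(np.round(d['location'],0).astype(int).tolist(),round(d['p'],2)) for d in spotter.place_of(c,n) if d['p']>.4])
E
python3 chk.py
```

```text
clock: 8.22
tool_pos: [0.5968, -0.0112, 0.1735]
orientation: [180.0, -0.0, -120.4]
force: [-0.8, 0.2, 0.3]
opening: 0.0542
gripper_force: 0.0
clock: 8.85
tool_pos: [0.5986, -0.0112, 0.2985]
orientation: [-179.6, 0.2, -110.5]
force: [0.5, 0.1, -0.4]
opening: 0.0875
gripper_force: 0.0
clock: 9.35
tool_pos: [0.5969, -0.0113, 0.2943]
orientation: [-180.0, -0.0, -81.9]
force: [-1.3, 0.3, 0.8]
opening: 0.0876
gripper_force: 0.0
turn first [-0.001 -0.    -0.   ] then shift mm [-231.7   93.2   94.3] | t 9.35
scene scoop1 [([482, 317], 0.88), ([420, 241], 0.84), ([485, 246], 0.74), ([413, 309], 0.69), ([494, 317], 0.67)]
scene lid [([169, 192], 0.65)]
scene funnel [([339, 228], 0.74)]
scene truffle1 [([405, 296], 0.71), ([422, 304], 0.69), ([413, 236], 0.65), ([330, 321], 0.65), ([495, 319], 0.55), ([431, 235], 0.51), ([451, 275], 0.51), ([495, 244], 0.48), ([483, 238], 0.41)]
top scoop1 [([220, 279], 0.95), ([225, 218], 0.55)]
top lid [([457, 290], 0.78)]
top funnel []
top truffle1 [([228, 281], 0.48), ([209, 283], 0.42)]
```

```bash
python3 -m crank '[0,0,0,-47,19,0,1, 0,0,0,-47,19,0,1, 0,0,0,-47,19,0,1, 0,0,0,-47,19,0,1, 0,0,0,-44,17,0,1]'; python3 -m crank '[0,0,0,0,0,50,1, 0,0,0,0,0,50,1, 0,0,0,0,0,50,1, 0,0,0,0,0,30,1, 0,0,0,0,0,0,1]'; python3 n.py 0.472 0.205 0.068 180 0 -81.9
python3 - <<'E'
from h import *
s=eyes.snapshot('scene');t=eyes.snapshot('top')
cv2.imwrite('pics/g1.png',np.hstack([cv2.resize(t[180:320,140:280],(400,400)),cv2.resize(s[140:300,370:530],(400,400))]))
E
```

```text
clock: 10.48
tool_pos: [0.471, 0.2066, 0.2938]
orientation: [-180.0, 0.0, -81.9]
force: [1.0, 0.3, 0.3]
opening: 0.088
gripper_force: 0.0
clock: 11.1
tool_pos: [0.4708, 0.2042, 0.1117]
orientation: [179.8, -0.2, -81.9]
force: [1.0, -0.3, 1.3]
opening: 0.0874
gripper_force: 0.0
turn first [ 0.004 -0.003  0.   ] then shift mm [-0.6 -1.3 43.7] | t 11.1
```

View pics/g1.png

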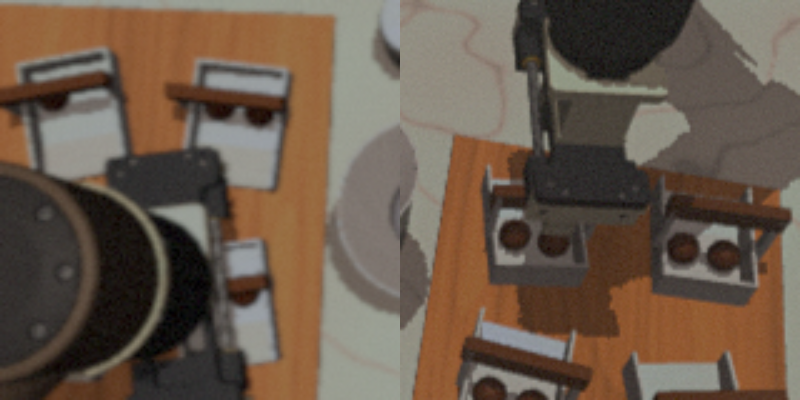

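Run:
```python
from h import *
print(tri((428.5,216),(212.75,281.6)), proj('scene',(.472,.205,.098)), proj('top',(.472,.205,.098)))
g=[.4708,.2042,.1117]; print('tip',proj('scene',g))
```

```text
(array([0.472 , 0.206 , 0.0936]), np.float64(0.4)) [428.38535907 214.70998886] [212.68402251 281.55566432]
tip [429.47072821 210.27437502]
```

```bash
python3 -m crank '[0,0,0,0,0,25,1, 0,0,0,0,0,19,1, 0,0,0,0,0,0,0, 0,0,0,0,0,0,0, 0,0,0,0,0,0,0]'; python3 -m crank '[0,0,0,0,0,0,0, 0,0,0,0,0,0,0, 0,0,0,0,0,0,0, 0,0,0,0,0,0,0, 0,0,0,0,0,0,0]'; python3 -m crank '[0,0,0,0,0,-10,0, 0,0,0,0,0,-20,0, 0,0,0,0,0,-30,0, 0,0,0,0,0,-40,0, 0,0,0,0,0,-40,0]';  python3 -m crank '[0,0,0,0,0,-40,0, 0,0,0,0,0,-35,0, 0,0,0,0,0,-17,0, 0,0,0,0,0,0,0, 0,0,0,0,0,0,0]'; python3 n.py 0.559 0.031 0.30 180 0 -81.9
```

```text
clock: 11.82
tool_pos: [0.4727, 0.2059, 0.0709]
orientation: [-179.9, 0.1, -81.9]
force: [0.5, 0.6, 0.4]
opening: 0.0632
gripper_force: 0.0
clock: 12.45
tool_pos: [0.4722, 0.2054, 0.0696]
orientation: [-180.0, 0.0, -81.9]
force: [0.8, -0.0, -0.9]
opening: 0.0134
gripper_force: 0.4
clock: 13.08
tool_pos: [0.4715, 0.205, 0.2112]
orientation: [180.0, -0.0, -81.9]
force: [1.5, 1.5, -2.5]
opening: 0.0115
gripper_force: 30.0
clock: 13.7
tool_pos: [0.4713, 0.205, 0.3006]
orientation: [179.9, -0.0, -81.9]
force: [-0.5, 0.0, -2.7]
opening: 0.0119
gripper_force: 30.0
turn first [ 0.001 -0.     0.   ] then shift mm [184.6 -62.3   0.6] | t 13.7
```

```bash
python3 -m crank '[0,0,0,12,-4,0,0, 0,0,0,24,-8,0,0, 0,0,0,30,-10,0,0, 0,0,0,30,-10,0,0, 0,0,0,30,-10,0,0]';  python3 -m crank '[0,0,0,27,-9,0,0, 0,0,0,20,-7,0,0, 0,0,0,12,-4,0,0, 0.13,0,0,0,0,0,0, 0.13,0,0,0,0,0,0]'; python3 n.py 0.559 0.031 0.275 180 0 -81.9; python3 chk.py
```

```text
clock: 14.32
tool_pos: [0.5316, 0.0849, 0.3006]
orientation: [179.9, -0.0, -81.9]
force: [0.8, 0.7, -2.4]
opening: 0.0118
gripper_force: 30.0
clock: 14.95
tool_pos: [0.5601, 0.0307, 0.3009]
orientation: [-165.0, -0.0, -81.9]
force: [-0.7, 0.5, -1.7]
opening: 0.012
gripper_force: 30.0
turn first [-0.263 -0.     0.   ] then shift mm [-0.5  1.  25.9] | t 14.95
scene scoop1 [([483, 317], 0.89), ([339, 201], 0.85), ([486, 247], 0.74), ([411, 307], 0.71), ([338, 228], 0.51)]
scene lid []
scene funnel []
scene truffle1 [([421, 305], 0.74), ([403, 297], 0.69), ([496, 319], 0.65), ([347, 185], 0.63), ([497, 245], 0.58), ([331, 183], 0.5), ([343, 199], 0.5), ([483, 238], 0.45)]
top scoop1 [([225, 218], 0.92), ([166, 218], 0.88), ([157, 284], 0.65)]
top lid []
top funnel []
top truffle1 [([167, 288], 0.62), ([213, 219], 0.5), ([160, 213], 0.47), ([168, 218], 0.41)]
```

```bash
python3 -m crank '[0,0,0,0,3.2,12,0, 0,0,0,0,3.2,12,0, 0,0,0,0,0,0,0]'; python3 -c "
from h import *
s=eyes.snapshot('scene');t=eyes.snapshot('top')
cv2.imwrite('pics/p1.png',np.hstack([cv2.resize(t[180:320,220:360],(400,400)),cv2.resize(s[120:280,260:420],(400,400))]))"
```

```text
clock: 15.82
tool_pos: [0.5587, 0.0306, 0.2747]
orientation: [-165.3, -0.0, -81.9]
force: [-0.1, -0.7, -1.8]
opening: 0.0119
gripper_force: 30.0
```

View pics/p1.png

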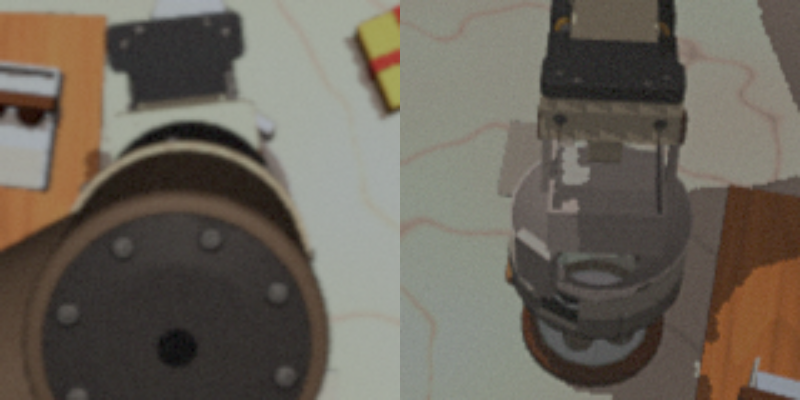

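```bash
python3 -m crank '[0.08,0,0,0,0,0,0, 0.08,0,0,0,0,0,0, 0.08,0,0,0,0,0,0, 0.08,0,0,0,0,0,0, 0.08,0,0,0,0,0,0]'; python3 -m crank '[0.08,0,0,0,0,0,0, 0.08,0,0,0,0,0,0, 0,0,0,0,0,0,0, 0,0,0,0,0,0,0, 0,0,0,0,0,0,0]';  python3 -c "
from h import *
s=eyes.snapshot('scene');t=eyes.snapshot('top')
cv2.imwrite('pics/p2.png',np.hstack([cv2.resize(t[180:320,220:360],(400,400)),cv2.resize(s[120:280,260:420],(400,400))]))"
```

```text
clock: 16.55
tool_pos: [0.5596, 0.0326, 0.2782]
orientation: [-141.9, 0.1, -81.7]
force: [3.2, -3.2, 1.7]
opening: 0.0116
gripper_force: 30.0
clock: 17.18
tool_pos: [0.5671, 0.0214, 0.307]
orientation: [-135.8, 0.9, -80.9]
force: [-0.2, 0.0, -1.6]
opening: 0.0118
gripper_force: 30.0
```

View pics/p2.png

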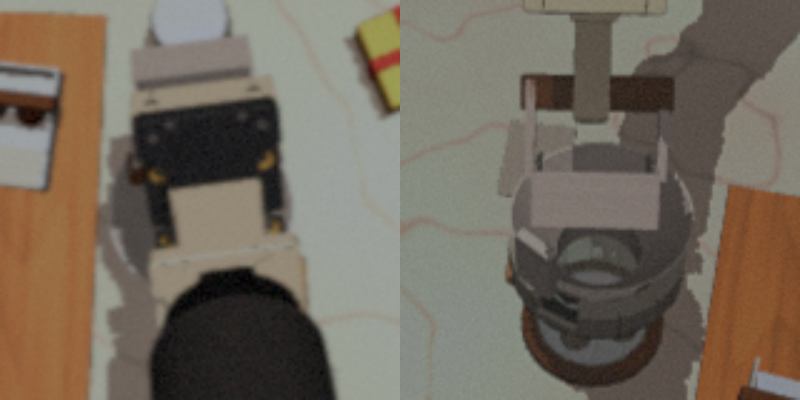

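```bash
python3 -m crank '[-0.157,0,0,0,0,0,0, -0.157,0,0,0,0,0,0, -0.157,0,0,0,0,0,0, -0.157,0,0,0,0,0,0, -0.157,0,0,0,0,0,0]'; python3 -m crank '[0,0,0,0,0,0,0, 0,0,0,0,0,0,0]'; python3 n.py 0.4722 0.2054 0.25 180 0 -81.9; python3 chk.py
```

```text
clock: 17.9
tool_pos: [0.5873, -0.008, 0.3246]
orientation: [-171.6, -1.2, -83.6]
force: [0.1, -1.0, -1.4]
opening: 0.0118
gripper_force: 30.0
clock: 18.15
tool_pos: [0.5869, -0.0094, 0.3225]
orientation: [-171.4, -1.3, -83.7]
force: [0.4, -0.8, -1.7]
opening: 0.0115
gripper_force: 30.0
turn first [-0.149 -0.024 -0.03 ] then shift mm [-228.8   83.3   72.5] | t 18.15
scene scoop1 [([411, 306], 0.89), ([487, 247], 0.89), ([422, 306], 0.68), ([314, 198], 0.62), ([483, 317], 0.59)]
scene lid [([170, 194], 0.84), ([238, 297], 0.52)]
scene funnel [([337, 227], 0.68)]
scene truffle1 [([406, 295], 0.71), ([501, 241], 0.61), ([420, 305], 0.58), ([483, 237], 0.48), ([498, 318], 0.46)]
top scoop1 [([164, 216], 0.71)]
top lid [([458, 290], 0.77)]
top funnel []
top truffle1 []
```

```bash
python3 -m crank '[-0.149,-0.024,-0.03,0,0,0,0, 0,0,0,-46,16.5,0,0, 0,0,0,-46,16.5,0,0, 0,0,0,-46,16.5,0,0, 0,0,0,-46,16.5,0,0]'; python3 -m crank '[0,0,0,-45,16.5,0,0, 0,0,0,0,0,40,0, 0,0,0,0,0,32,0, 0,0,0,0,0,0,0]'; python3 n.py 0.4722 0.2054 0.069 180 0 -81.9;  python3 -c "
from h import *
s=eyes.snapshot('scene');t=eyes.snapshot('top')
cv2.imwrite('pics/p3.png',np.hstack([cv2.resize(t[180:320,220:360],(400,400)),cv2.resize(s[160:300,280:420],(400,400))]))
for c in('scene','top'):print([(np.round(d['location'],0).astype(int).tolist(),round(d['p'],2)) for d in spotter.place_of(c,'truffle1') if d['p']>.3])"
```

```text
clock: 19.27
tool_pos: [0.4949, 0.1644, 0.3237]
orientation: [-179.9, 0.0, -81.9]
force: [0.4, 0.5, -1.0]
opening: 0.0115
gripper_force: 30.0
clock: 19.77
tool_pos: [0.4717, 0.2047, 0.2497]
orientation: [179.8, -0.1, -81.9]
force: [0.3, -0.1, -0.2]
opening: 0.0118
gripper_force: 30.0
turn first [ 0.003 -0.002  0.   ] then shift mm [ -0.6  -0.6 180.7] | t 19.77
[([499, 242], 0.7), ([420, 305], 0.57), ([495, 317], 0.53), ([407, 296], 0.51), ([480, 238], 0.45)]
[([161, 212], 0.61), ([283, 250], 0.61), ([295, 248], 0.49), ([229, 218], 0.47), ([213, 217], 0.46)]
```

View pics/p3.png

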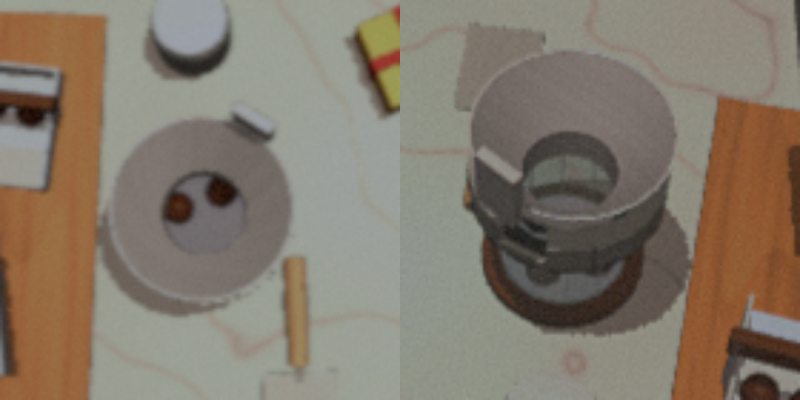

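```bash
python3 -m crank '[0,0,0,0,0,50,0, 0,0,0,0,0,50,0, 0,0,0,0,0,50,0, 0,0,0,0,0,20,0, 0,0,0,0,0,7,0]'; python3 -m crank '[0,0,0,0,0,4,0, 0,0,0,0,0,0,0, 0,0,0,0,0,0,1, 0,0,0,0,0,0,1, 0,0,0,0,0,0,1]'; python3 -m crank '[0,0,0,0,0,0,1, 0,0,0,0,0,0,1, 0,0,0,0,0,0,1, 0,0,0,0,0,-30,1, 0,0,0,0,0,-50,1]'; python3 -m crank '[0,0,0,0,0,-50,1, 0,0,0.115,0,0,0,1, 0,0,0.115,0,0,0,1, 0,0,0,0,0,0,1]'; python3 n.py 0.6265 0.198 0.068 180 0 -95; python3 chk.py
```

```text
clock: 20.6
tool_pos: [0.4735, 0.2055, 0.0745]
orientation: [-180.0, -0.0, -81.9]
force: [-0.0, -0.5, -1.0]
opening: 0.012
gripper_force: 30.0
clock: 21.22
tool_pos: [0.4733, 0.2056, 0.071]
orientation: [-179.9, 0.0, -81.9]
force: [-0.1, -0.4, 0.0]
opening: 0.0362
gripper_force: 0.0
clock: 21.85
tool_pos: [0.472, 0.2046, 0.1499]
orientation: [179.8, -0.1, -81.9]
force: [0.6, 1.7, -0.5]
opening: 0.0851
gripper_force: 0.0
clock: 22.35
tool_pos: [0.4729, 0.2054, 0.2007]
orientation: [-180.0, 0.0, -95.0]
force: [-0.8, 0.5, 0.3]
opening: 0.0878
gripper_force: 0.0
turn first [-0.     0.    -0.001] then shift mm [  -6.  -153.7  132.7] | t 22.35
scene scoop1 [([412, 305], 0.95), ([484, 315], 0.7), ([483, 248], 0.69), ([495, 319], 0.67)]
scene lid [([171, 194], 0.73)]
scene funnel [([339, 225], 0.74)]
scene truffle1 [([496, 242], 0.69), ([422, 306], 0.59), ([483, 238], 0.57), ([497, 318], 0.52)]
top scoop1 [([227, 219], 0.88), ([220, 280], 0.77), ([166, 215], 0.58)]
top lid [([458, 292], 0.97)]
top funnel [([291, 253], 0.8), ([158, 215], 0.45)]
top truffle1 [([294, 250], 0.66), ([215, 216], 0.61), ([282, 250], 0.59), ([229, 214], 0.52)]
```

```bash
python3 -c "
from h import *
for p in [(.6265,.198,.098),(.4582,.3452,.098),(.6323,.3368,.098)]: print(proj('scene',p))"; python3 -m crank '[0,0,0,-2,-52,0,1, 0,0,0,-2,-51,0,1, 0,0,0,-2,-51,0,1, 0,0,0,0,0,45,1, 0,0,0,0,0,45,1]'; python3 -m crank '[0,0,0,0,0,30,1, 0,0,0,0,0,0,1]'; python3 n.py 0.6265 0.198 0.068 180 0 -95; python3 -c "
from h import *
s=eyes.snapshot('scene')
cv2.imwrite('pics/g2.png',np.hstack([cv2.resize(s[190:350,370:530],(400,400)),cv2.resize(cv2.imread('pics/last_scene.png')[190:350,370:530],(400,400))]))"
```

```text
[418.78735736 280.6273864 ]
[498.35798293 220.608948  ]
[494.57137188 296.99437819]
clock: 23.48
tool_pos: [0.6277, 0.1975, 0.1092]
orientation: [-180.0, 0.0, -95.1]
force: [-0.1, 0.6, -0.3]
opening: 0.088
gripper_force: 0.0
clock: 23.72
tool_pos: [0.6254, 0.1968, 0.0779]
orientation: [179.8, -0.2, -95.1]
force: [1.0, -0.0, 0.8]
opening: 0.0873
gripper_force: 0.0
turn first [ 0.004 -0.003 -0.002] then shift mm [-1.3 -1.   9.9] | t 23.73
```

View pics/g2.png

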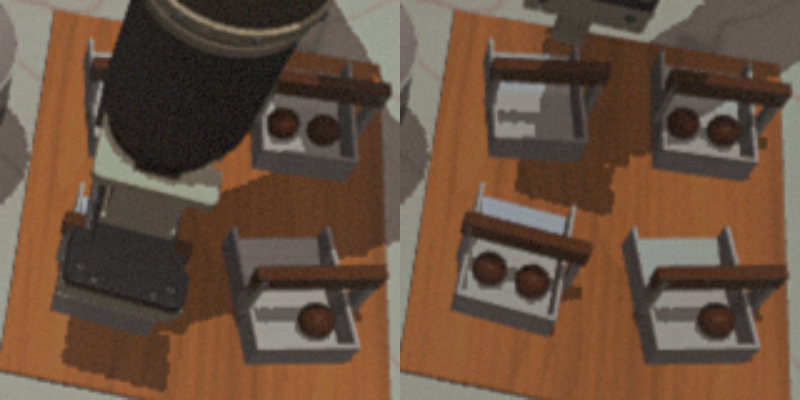

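```bash
python3 -m crank '[0,0,0,0,0,9,1, 0,0,0,0,0,0,0, 0,0,0,0,0,0,0, 0,0,0,0,0,0,0, 0,0,0,0,0,0,0]'; python3 -m crank '[0,0,0,0,0,0,0, 0,0,0,0,0,0,0, 0,0,0,0,0,0,0, 0,0,0,0,0,0,0, 0,0,0,0,0,0,0]'; python3 -m crank '[0,0,0,0,0,0,0, 0,0,0,0,0,0,0, 0,0,0,0,0,0,0, 0,0,0,0,0,0,0, 0,0,0,0,0,0,0]'; python3 -m crank '[0,0,0,0,0,-10,0, 0,0,0,0,0,-20,0, 0,0,0,0,0,-30,0, 0,0,0,0,0,-40,0, 0,0,0,0,0,-40,0]';  python3 -m crank '[0,0,0,0,0,-40,0, 0,0,0,0,0,-35,0, 0,0,0,0,0,-17,0, 0,0,0,0,0,0,0]'; python3 n.py 0.5594 0.028 0.30 180 0 -95
```

```text
clock: 24.4
tool_pos: [0.6271, 0.1978, 0.072]
orientation: [-180.0, 0.0, -95.1]
force: [0.8, -0.5, 0.0]
opening: 0.0532
gripper_force: 0.0
clock: 25.02
tool_pos: [0.6272, 0.1978, 0.0717]
orientation: [-180.0, 0.0, -95.1]
force: [0.6, 0.0, -1.0]
opening: 0.0118
gripper_force: 30.0
clock: 25.65
tool_pos: [0.627, 0.1978, 0.0717]
orientation: [-180.0, 0.0, -95.1]
force: [0.6, 0.1, 0.3]
opening: 0.0119
gripper_force: 30.0
clock: 26.28
tool_pos: [0.6263, 0.1975, 0.2131]
orientation: [180.0, -0.0, -95.1]
force: [0.7, 0.4, -1.4]
opening: 0.0119
gripper_force: 30.0
clock: 26.78
tool_pos: [0.6269, 0.1979, 0.3044]
orientation: [-179.9, 0.1, -95.1]
force: [0.6, -0.1, -1.7]
opening: 0.012
gripper_force: 30.0
turn first [-0.001  0.001 -0.001] then shift mm [175.2  52.4   4.4] | t 26.77
```

```bash
python3 -m crank '[0,0,0,10,3,0,0, 0,0,0,22,6.5,0,0, 0,0,0,30,9,0,0, 0,0,0,30,9,0,0, 0,0,0,30,9,0,0]';  python3 -m crank '[0,0,0,26,8,0,0, 0,0,0,17,5,0,0, 0,0,0,10,3,0,0, 0.087,0,0,0,0,0,0, 0.087,0,0,0,2.5,15,0]'; python3 -m crank '[0,0,0,0,2.5,14.5,0, 0,0,0,0,0,0,0, 0.06,0,0,0,0,0,0, 0.06,0,0,0,0,0,0, 0.06,0,0,0,0,0,0]'; python3 -m crank '[0.06,0,0,0,0,0,0, 0.06,0,0,0,0,0,0, 0.06,0,0,0,0,0,0, 0.06,0,0,0,0,0,0, 0.06,0,0,0,0,0,0]'; python3 -m crank '[0,0,0,0,0,0,0, 0,0,0,0,0,0,0, 0,0,0,0,0,0,0, 0,0,0,0,0,0,0, 0,0,0,0,0,0,0]'; python3 n.py 0.5594 0.028 0.31 -170 0 -95
```

```text
clock: 27.4
tool_pos: [0.5783, 0.0772, 0.303]
orientation: [180.0, -0.0, -95.1]
force: [1.1, 0.6, -1.5]
opening: 0.0117
gripper_force: 30.0
clock: 28.02
tool_pos: [0.5592, 0.0285, 0.2893]
orientation: [-169.7, 0.1, -95.1]
force: [0.7, -0.5, -1.8]
opening: 0.0115
gripper_force: 30.0
clock: 28.65
tool_pos: [0.5592, 0.0286, 0.2744]
orientation: [-159.6, -0.0, -95.1]
force: [1.4, -0.8, -1.8]
opening: 0.0115
gripper_force: 30.0
clock: 29.28
tool_pos: [0.5594, 0.0293, 0.2752]
orientation: [-142.3, -0.0, -95.0]
force: [2.4, -1.6, 0.6]
opening: 0.0121
gripper_force: 30.0
clock: 29.9
tool_pos: [0.5582, 0.0285, 0.2739]
orientation: [-142.5, 0.0, -95.1]
force: [0.1, -0.2, -1.5]
opening: 0.0117
gripper_force: 30.0
turn first [-0.48  -0.    -0.001] then shift mm [  0.4  -7.5 -35.3] | t 29.9
```

```bash
python3 -m crank '[-0.13,0,0,0,0,0,0, -0.13,0,0,0,0,0,0, -0.13,0,0,0,0,0,0, -0.13,0,0,0,0,0,0, -0.135,0,0,0,0,0,0]'; python3 -m crank '[0,0,0,0,0,-15,0, 0,0,0,0,0,-25,0, 0,0,0,-30,-9,0,0, 0,0,0,-35,-10.5,0,0, 0,0,0,-35,-10.5,0,0]'; python3 -m crank '[0,0,0,-35,-10.5,0,0, 0,0,0,-30,-9,0,0, 0,0,0,-10,-3,0,0, 0,0,0,0,0,50,0, 0,0,0,0,0,0,0]';python3 n.py 0.627 0.198 0.0715 180 0 -95; python3 chk.py
```

```text
clock: 30.52
tool_pos: [0.5668, 0.0182, 0.2816]
orientation: [-175.5, -0.5, -96.0]
force: [-0.3, -0.8, -1.6]
opening: 0.0116
gripper_force: 30.0
clock: 31.15
tool_pos: [0.6035, 0.1148, 0.3229]
orientation: [-175.2, -0.6, -96.1]
force: [0.7, -1.0, -2.3]
opening: 0.012
gripper_force: 30.0
clock: 31.78
tool_pos: [0.6353, 0.1839, 0.2695]
orientation: [-175.7, -0.9, -96.1]
force: [-0.2, 0.3, -1.3]
opening: 0.0119
gripper_force: 30.0
turn first [-0.076 -0.016 -0.018] then shift mm [-13.3   9.5 198. ] | t 31.77
scene scoop1 [([423, 259], 0.84), ([485, 247], 0.72), ([486, 315], 0.7)]
scene lid [([170, 193], 0.92)]
scene funnel [([337, 226], 0.62)]
scene truffle1 [([482, 239], 0.51), ([495, 242], 0.49), ([497, 318], 0.44)]
top scoop1 [([213, 196], 0.95), ([166, 218], 0.8), ([221, 280], 0.77), ([159, 287], 0.65)]
top lid [([458, 290], 0.96)]
top funnel [([291, 256], 0.81)]
top truffle1 [([213, 194], 0.67), ([160, 213], 0.58), ([294, 267], 0.57), ([295, 248], 0.57), ([150, 286], 0.53), ([282, 250], 0.42)]
```

```bash
python3 -c "
from h import *
s=cv2.imread('pics/last_scene.png');t=cv2.imread('pics/last_top.png')
cv2.imwrite('pics/p4.png',np.hstack([cv2.resize(t[160:300,190:330],(400,400)),cv2.resize(s[160:320,290:450],(400,400))]))"
```

```text
(no output)
```

View pics/p4.png

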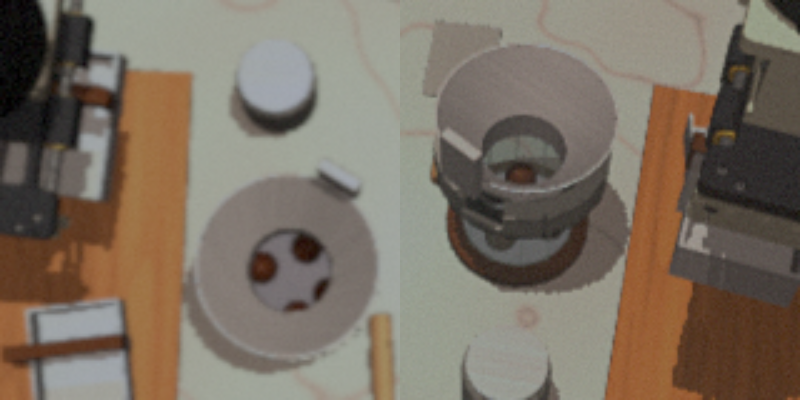

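```bash
python3 -m crank '[-0.076,-0.016,-0.018,0,0,0,0, 0,0,0,-13,9.5,20,0, 0,0,0,0,0,50,0, 0,0,0,0,0,50,0, 0,0,0,0,0,45,0]'; python3 -m crank '[0,0,0,0,0,18,0, 0,0,0,0,0,8,0, 0,0,0,0,0,0,0]'; python3 n.py 0.627 0.198 0.0715 180 0 -95
```

```text
clock: 32.9
tool_pos: [0.6304, 0.1993, 0.1067]
orientation: [-179.7, 0.2, -95.0]
force: [0.5, -0.1, -2.1]
opening: 0.0119
gripper_force: 30.0
clock: 33.28
tool_pos: [0.6314, 0.1998, 0.0831]
orientation: [-179.6, 0.2, -95.0]
force: [0.2, 0.0, -1.6]
opening: 0.0119
gripper_force: 30.0
turn first [-0.007  0.004  0.   ] then shift mm [ 2.1  4.2 11.6] | t 33.27
```

```bash
python3 -m crank '[0,0,0,0,0,8,0, 0,0,0,0,0,5,0, 0,0,0,0,0,0,0]'; python3 -m crank '[0,0,0,0,0,0,1, 0,0,0,0,0,0,1, 0,0,0,0,0,0,1, 0,0,0,0,0,0,1, 0,0,0,0,0,0,1]'; python3 -m crank '[0,0,0,0,0,0,1, 0,0,0,0,0,-30,1, 0,0,0,0,0,-50,1, 0,0,0,0,0,-50,1, 0,0,-0.1,0,0,0,1]'; python3 -m crank '[0,0,0,0,0,0,1]'; python3 n.py 0.4582 0.3452 0.2 180 0 -88.9; python3 chk.py
```

```text
clock: 33.65
tool_pos: [0.6317, 0.2001, 0.0716]
orientation: [-179.5, 0.3, -95.0]
force: [-4.2, 0.7, 11.8]
opening: 0.0117
gripper_force: 30.0
clock: 34.28
tool_pos: [0.6307, 0.1994, 0.0689]
orientation: [-179.7, 0.2, -95.0]
force: [-0.7, 0.7, 0.3]
opening: 0.0564
gripper_force: 0.0
clock: 34.9
tool_pos: [0.6323, 0.2, 0.2045]
orientation: [-179.2, 0.4, -89.1]
force: [0.6, -0.6, -1.5]
opening: 0.0871
gripper_force: 0.0
clock: 35.02
tool_pos: [0.6298, 0.1991, 0.1995]
orientation: [-179.6, 0.2, -89.3]
force: [-0.2, -0.8, -1.3]
opening: 0.0877
gripper_force: 0.0
turn first [-0.007  0.004 -0.007] then shift mm [-149.4  168.8   -0.5] | t 35.02
scene scoop1 [([484, 316], 0.94), ([412, 306], 0.94), ([485, 247], 0.82), ([420, 238], 0.7)]
scene lid [([169, 191], 0.64)]
scene funnel [([335, 225], 0.69)]
scene truffle1 [([484, 237], 0.68), ([310, 199], 0.6), ([497, 319], 0.57), ([335, 232], 0.55), ([496, 243], 0.48)]
top scoop1 [([224, 216], 0.98), ([159, 283], 0.77), ([167, 218], 0.7)]
top lid [([457, 289], 0.64)]
top funnel [([289, 255], 0.77)]
top truffle1 [([298, 243], 0.61), ([304, 260], 0.59), ([150, 288], 0.54), ([161, 216], 0.52), ([165, 287], 0.44)]
```

```bash
python3 -m crank '[-0.007,0.004,-0.007,-30,34,0,1, 0,0,0,-30,34,0,1, 0,0,0,-30,34,0,1, 0,0,0,-30,34,0,1, 0,0,0,-29,33,0,1]'; python3 -m crank '[0,0,0,0,0,45,1, 0,0,0,0,0,45,1, 0,0,0,0,0,28,1, 0,0,0,0,0,0,1, 0,0,0,0,0,0,1]'; python3 n.py 0.4582 0.3452 0.07 180 0 -88.9
```

```text
clock: 36.15
tool_pos: [0.4571, 0.3458, 0.1991]
orientation: [180.0, -0.0, -88.9]
force: [0.2, 0.5, -0.5]
opening: 0.0879
gripper_force: 0.0
clock: 36.78
tool_pos: [0.4588, 0.3455, 0.0822]
orientation: [-180.0, 0.0, -88.9]
force: [-0.4, 0.1, 0.2]
opening: 0.0877
gripper_force: 0.0
turn first [-0.     0.     0.001] then shift mm [ 0.3  0.6 12.2] | t 36.77
```

```bash
python3 -m crank '[0,0,0,0,0,12,1, 0,0,0,0,0,0,0, 0,0,0,0,0,0,0, 0,0,0,0,0,0,0, 0,0,0,0,0,0,0]'; python3 -m crank '[0,0,0,0,0,0,0, 0,0,0,0,0,0,0, 0,0,0,0,0,0,0, 0,0,0,0,0,0,0, 0,0,0,0,0,0,0]'; python3 -m crank '[0,0,0,0,0,0,0, 0,0,0,0,0,0,0, 0,0,0,0,0,0,0, 0,0,0,0,0,0,0, 0,0,0,0,0,0,0]'; python3 -m crank '[0,0,0,0,0,-10,0, 0,0,0,0,0,-20,0, 0,0,0,0,0,-30,0, 0,0,0,0,0,-40,0, 0,0,0,0,0,-40,0]';  python3 -m crank '[0,0,0,0,0,-40,0, 0,0,0,0,0,-35,0, 0,0,0,0,0,-17,0, 0,0,0,0,0,0,0]'; python3 n.py 0.5594 0.028 0.30 180 0 -88.9
```

```text
clock: 37.4
tool_pos: [0.4582, 0.3449, 0.0692]
orientation: [180.0, -0.0, -88.9]
force: [0.0, 0.4, 0.1]
opening: 0.0533
gripper_force: 0.0
clock: 38.02
tool_pos: [0.4583, 0.3449, 0.069]
orientation: [180.0, -0.0, -88.9]
force: [1.5, -0.3, -0.1]
opening: 0.0118
gripper_force: 30.0
clock: 38.65
tool_pos: [0.4582, 0.3449, 0.069]
orientation: [179.9, -0.0, -88.9]
force: [1.0, -0.7, 0.0]
opening: 0.0116
gripper_force: 30.0
clock: 39.28
tool_pos: [0.4577, 0.3446, 0.2104]
orientation: [179.9, -0.1, -88.9]
force: [0.7, 0.9, -1.0]
opening: 0.0117
gripper_force: 30.0
clock: 39.78
tool_pos: [0.4583, 0.3452, 0.3016]
orientation: [180.0, 0.0, -88.9]
force: [-0.3, 0.7, -2.5]
opening: 0.0119
gripper_force: 30.0
turn first [0.    0.001 0.   ] then shift mm [319.1 -95.    1.6] | t 39.77
```

```bash
python3 -m crank '[0,0,0,10,-3,0,0, 0,0,0,20,-6,0,0, 0,0,0,32,-9.5,0,0, 0,0,0,33,-10,0,0, 0,0,0,33,-10,0,0]'; python3 -m crank '[0,0,0,33,-10,0,0, 0,0,0,33,-10,0,0, 0,0,0,33,-10,0,0, 0,0,0,33,-10,0,0, 0,0,0,28,-7,0,0]'; python3 -m crank '[0,0,0,18,-5.5,0,0, 0,0,0,13,-4,0,0, 0,0,0,0,0,0,0, 0.087,0,0,0,0,0,0, 0.087,0,0,0,2.5,13,0]'; python3 n.py 0.5594 0.028 0.275 -170 0 -88.9; python3 -m crank '[0,0,0,0,2.5,13,0, 0,0,0,0,0,0,0, 0.06,0,0,0,0,0,0, 0.06,0,0,0,0,0,0, 0.06,0,0,0,0,0,0]'; python3 -m crank '[0.06,0,0,0,0,0,0, 0.06,0,0,0,0,0,0, 0.06,0,0,0,0,0,0, 0.06,0,0,0,0,0,0, 0.06,0,0,0,0,0,0]'; python3 -m crank '[0,0,0,0,0,0,0, 0,0,0,0,0,0,0, 0,0,0,0,0,0,0, 0,0,0,0,0,0,0, 0,0,0,0,0,0,0]'
```

```text
clock: 40.4
tool_pos: [0.4994, 0.2152, 0.3002]
orientation: [179.9, -0.1, -88.9]
force: [1.0, -0.3, -1.7]
opening: 0.0118
gripper_force: 30.0
clock: 41.02
tool_pos: [0.5492, 0.056, 0.3003]
orientation: [179.9, -0.1, -88.9]
force: [-0.2, -0.7, -2.0]
opening: 0.0116
gripper_force: 30.0
clock: 41.65
tool_pos: [0.5592, 0.0288, 0.2886]
orientation: [-169.8, -0.0, -88.8]
force: [-0.8, 0.5, -2.0]
opening: 0.0115
gripper_force: 30.0
turn first [-0.003  0.     0.001] then shift mm [ 0.8  2.1 13.4] | t 41.65
clock: 42.28
tool_pos: [0.559, 0.0284, 0.2753]
orientation: [-159.7, -0.1, -88.9]
force: [0.8, 0.2, -2.4]
opening: 0.0117
gripper_force: 30.0
clock: 42.9
tool_pos: [0.5591, 0.0292, 0.276]
orientation: [-142.4, -0.0, -88.8]
force: [1.8, -1.8, 0.4]
opening: 0.0117
gripper_force: 30.0
clock: 43.52
tool_pos: [0.5583, 0.0282, 0.2749]
orientation: [-142.6, -0.0, -88.9]
force: [0.0, 0.2, -1.8]
opening: 0.0117
gripper_force: 30.0
```

```bash
python3 -m crank '[-0.08,0,0,0,0,0,0, -0.08,0,0,0,0,0,0, -0.08,0,0,0,0,0,0, -0.08,0,0,0,0,0,0, -0.08,0,0,0,0,0,0]';  python3 -m crank '[-0.08,0,0,0,0,0,0, -0.08,0,0,0,0,0,0, -0.09,0,0,0,0,0,0, 0,0,0,0,0,-30,0, 0,0,0,0,0,-20,0]'; python3 -m crank '[0,0,0,0,0,0,0]'; python3 n.py 0.4582 0.345 0.31 180 0 -88.9
```

```text
clock: 44.15
tool_pos: [0.5591, 0.0275, 0.2759]
orientation: [-165.2, -0.1, -88.9]
force: [0.4, -0.4, -1.4]
opening: 0.0117
gripper_force: 30.0
clock: 44.78
tool_pos: [0.5593, 0.0271, 0.3262]
orientation: [-179.4, -0.1, -89.0]
force: [-0.1, -0.3, -1.9]
opening: 0.0118
gripper_force: 30.0
clock: 44.9
tool_pos: [0.5594, 0.0272, 0.3268]
orientation: [-179.2, -0.1, -89.0]
force: [-1.2, -0.1, -2.2]
opening: 0.0118
gripper_force: 30.0
turn first [-0.014 -0.001 -0.001] then shift mm [-319.7   95.1   16.8] | t 44.9
```

```bash
python3 -m crank '[-0.014,0,0,-40,12,0,0, 0,0,0,-40,12,0,0, 0,0,0,-40,12,0,0, 0,0,0,-40,12,0,0, 0,0,0,-40,12,0,0]'; python3 -m crank '[0,0,0,-40,12,0,0, 0,0,0,-40,12,0,0, 0,0,0,-40,11,0,0, 0,0,0,0,0,40,0, 0,0,0,0,0,40,0]'; python3 -m crank '[0,0,0,0,0,0,0]'; python3 n.py 0.4582 0.345 0.0695 180 0 -88.9; python3 chk.py
```

```text
clock: 45.52
tool_pos: [0.4938, 0.2269, 0.3238]
orientation: [179.8, -0.1, -89.0]
force: [0.5, -0.5, -0.7]
opening: 0.0117
gripper_force: 30.0
clock: 46.15
tool_pos: [0.4567, 0.3453, 0.2427]
orientation: [179.8, -0.1, -88.9]
force: [0.4, 0.1, -2.1]
opening: 0.0119
gripper_force: 30.0
clock: 46.28
tool_pos: [0.4557, 0.3432, 0.241]
orientation: [179.6, -0.4, -89.0]
force: [-0.6, -0.4, -0.3]
opening: 0.0116
gripper_force: 30.0
turn first [ 0.008 -0.008 -0.001] then shift mm [ -1.8  -2.5 171.5] | t 46.27
scene scoop1 [([414, 304], 0.98), ([484, 318], 0.92), ([422, 241], 0.82), ([514, 196], 0.66)]
scene lid [([337, 248], 0.67), ([169, 194], 0.56)]
scene funnel [([337, 227], 0.9)]
scene truffle1 [([339, 230], 0.52), ([496, 317], 0.48)]
top scoop1 [([168, 219], 0.98), ([224, 217], 0.76), ([129, 284], 0.74), ([221, 282], 0.61)]
top lid [([458, 292], 0.75)]
top funnel [([289, 257], 0.65)]
top truffle1 [([292, 268], 0.6), ([288, 249], 0.59), ([297, 249], 0.52), ([164, 215], 0.5), ([306, 254], 0.48), ([282, 252], 0.47)]
```

```bash
python3 -m crank '[0.004,-0.004,0,0,-1,50,0, 0,0,0,0,0,50,0, 0,0,0,0,0,45,0, 0,0,0,0,0,16,0, 0,0,0,0,0,5,0]'; python3 -m crank '[0,0,0,0,0,4,0, 0,0,0,0,0,3,0, 0,0,0,0,0,0,0]'; python3 -m crank '[0,0,0,0,0,0,1, 0,0,0,0,0,0,1, 0,0,0,0,0,0,1, 0,0,0,0,0,0,1, 0,0,0,0,0,0,1]'; python3 -m crank '[0,0,0,0,0,0,1, 0,0,0,0,0,-30,1, 0,0,0,0,0,-50,1, 0,0,0,0,0,-50,1, 0,0,-0.166,0,0,0,1]'; python3 -m crank '[0,0,0,0,0,0,1]'; python3 n.py 0.6323 0.3368 0.2 180 0 -79.4
```

```text
clock: 47.4
tool_pos: [0.4591, 0.3451, 0.0789]
orientation: [-179.9, 0.1, -89.0]
force: [0.5, 0.6, -0.7]
opening: 0.0116
gripper_force: 30.0
clock: 47.78
tool_pos: [0.459, 0.3452, 0.0726]
orientation: [-179.9, 0.2, -89.0]
force: [-0.3, 0.4, -2.2]
opening: 0.0121
gripper_force: 30.0
clock: 48.4
tool_pos: [0.4588, 0.3449, 0.0719]
orientation: [-179.9, 0.1, -89.0]
force: [-0.2, 0.1, 0.8]
opening: 0.0561
gripper_force: 0.0
clock: 49.02
tool_pos: [0.4602, 0.3464, 0.2067]
orientation: [-179.5, 0.4, -79.3]
force: [0.0, 0.4, -1.2]
opening: 0.0879
gripper_force: 0.0
clock: 49.15
tool_pos: [0.4584, 0.3447, 0.2023]
orientation: [-179.9, 0.1, -79.5]
force: [-0.0, -0.2, -1.2]
opening: 0.0881
gripper_force: 0.0
turn first [-0.002  0.002 -0.002] then shift mm [  39.7 -169.4    2.3] | t 49.15
```

```bash
python3 -m crank '[0,0,0,10,-42,0,1, 0,0,0,10,-42,0,1, 0,0,0,10,-42,0,1, 0,0,0,10,-43,0,1, 0,0,0,0,0,40,1]'; python3 -m crank '[0,0,0,0,0,45,1, 0,0,0,0,0,33,1, 0,0,0,0,0,0,1, 0,0,0,0,0,0,1]'; python3 n.py 0.6323 0.3368 0.07 180 0 -79.4; python3 -c "
from h import *
s=eyes.snapshot('scene');t=eyes.snapshot('top')
cv2.imwrite('pics/g3.png',np.hstack([cv2.resize(t[180:340,120:320],(400,320)),cv2.resize(s[190:350,340:540],(400,320))]))"
```

```text
clock: 49.78
tool_pos: [0.636, 0.3363, 0.1625]
orientation: [-179.7, 0.1, -79.8]
force: [-0.7, -0.3, -0.9]
opening: 0.0878
gripper_force: 0.0
clock: 50.28
tool_pos: [0.6328, 0.3367, 0.085]
orientation: [-179.9, 0.1, -79.5]
force: [0.6, 0.3, 0.4]
opening: 0.0878
gripper_force: 0.0
turn first [-0.003  0.001 -0.003] then shift mm [-0.2  0.4 15. ] | t 50.27
```

View pics/g3.png

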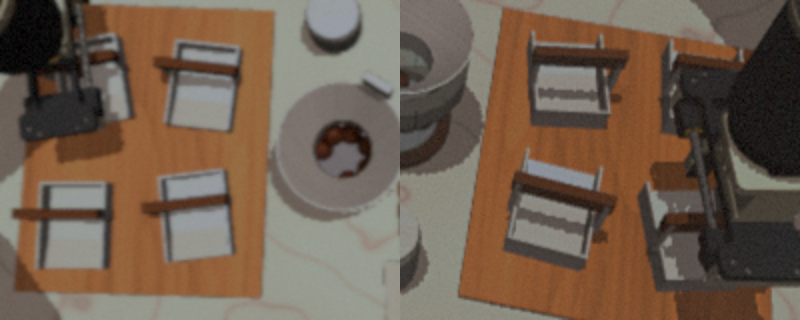

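```bash
python3 -m crank '[0,0,0,0,0,14,1, 0,0,0,0,0,0,0, 0,0,0,0,0,0,0, 0,0,0,0,0,0,0, 0,0,0,0,0,0,0]'; python3 -m crank '[0,0,0,0,0,0,0, 0,0,0,0,0,0,0, 0,0,0,0,0,0,0, 0,0,0,0,0,0,0, 0,0,0,0,0,0,0]'; python3 -m crank '[0,0,0,0,0,0,0, 0,0,0,0,0,0,0, 0,0,0,0,0,0,0, 0,0,0,0,0,0,0, 0,0,0,0,0,0,0]'; python3 -m crank '[0,0,0,0,0,-10,0, 0,0,0,0,0,-20,0, 0,0,0,0,0,-30,0, 0,0,0,0,0,-40,0, 0,0,0,0,0,-40,0]';  python3 -m crank '[0,0,0,0,0,-40,0, 0,0,0,0,0,-35,0, 0,0,0,0,0,-17,0, 0,0,0,0,0,0,0]'; python3 n.py 0.559 0.0325 0.30 180 0 -79.4
```

```text
clock: 51.0
tool_pos: [0.6323, 0.3365, 0.0704]
orientation: [-179.9, 0.1, -79.5]
force: [0.3, -0.1, 0.1]
opening: 0.0532
gripper_force: 0.0
clock: 51.62
tool_pos: [0.6324, 0.3364, 0.0703]
orientation: [-179.9, 0.1, -79.5]
force: [0.1, -0.8, 0.1]
opening: 0.012
gripper_force: 30.0
clock: 52.25
tool_pos: [0.6323, 0.3364, 0.0702]
orientation: [-179.9, 0.1, -79.5]
force: [0.8, 0.4, 1.2]
opening: 0.012
gripper_force: 30.0
clock: 52.88
tool_pos: [0.6318, 0.3361, 0.2129]
orientation: [-179.9, 0.1, -79.5]
force: [-0.1, -0.3, -1.6]
opening: 0.0115
gripper_force: 30.0
clock: 53.38
tool_pos: [0.632, 0.3362, 0.3037]
orientation: [-179.8, 0.2, -79.5]
force: [-0.0, 0.5, -2.6]
opening: 0.0114
gripper_force: 30.0
turn first [-0.004  0.003 -0.001] then shift mm [285.1 127.6   3.7] | t 53.38
```

```bash
python3 -m crank '[0,0,0,10,4.5,0,0, 0,0,0,20,9,0,0, 0,0,0,29,13,0,0, 0,0,0,29,13,0,0, 0,0,0,29,13,0,0]'; python3 -m crank '[0,0,0,29,13,0,0, 0,0,0,29,13,0,0, 0,0,0,29,13,0,0, 0,0,0,29,13,0,0, 0,0,0,29,13,0,0]'; python3 -m crank '[0,0,0,15,7,0,0, 0,0,0,8,3,0,0, 0,0,0,0,0,0,0, 0.087,0,0,0,0,0,0, 0.087,0,0,0,2.5,14,0]'; python3 n.py 0.559 0.0325 0.275 -170 0 -79.4; python3 -m crank '[0,0,0,0,2.5,14,0, 0,0,0,0,0,0,0, 0.06,0,0,0,0,0,0, 0.06,0,0,0,0,0,0, 0.06,0,0,0,0,0,0]'; python3 -m crank '[0.06,0,0,0,0,0,0, 0.06,0,0,0,0,0,0, 0.06,0,0,0,0,0,0, 0.06,0,0,0,0,0,0, 0.06,0,0,0,0,0,0]'; python3 -m crank '[0,0,0,0,0,0,0, 0,0,0,0,0,0,0, 0,0,0,0,0,0,0, 0,0,0,0,0,0,0, 0,0,0,0,0,0,0]'; python3 -m crank '[-0.08,0,0,0,0,0,0, -0.08,0,0,0,0,0,0, -0.08,0,0,0,0,0,0, -0.08,0,0,0,0,0,0, -0.08,0,0,0,0,0,0]';  python3 -m crank '[-0.08,0,0,0,0,0,0, -0.08,0,0,0,0,0,0, -0.09,0,0,0,0,0,0, 0,0,0,0,0,-30,0, 0,0,0,0,0,-20,0]'; python3 -m crank '[0,0,0,0,0,0,0]'; python3 n.py 0.6323 0.3364 0.31 180 0 -79.4
```

```text
clock: 54.0
tool_pos: [0.6005, 0.2088, 0.3011]
orientation: [-180.0, 0.0, -79.5]
force: [0.7, 0.0, -0.5]
opening: 0.0118
gripper_force: 30.0
clock: 54.62
tool_pos: [0.5631, 0.0547, 0.3013]
orientation: [-179.9, 0.1, -79.5]
force: [0.3, 0.5, -1.9]
opening: 0.0118
gripper_force: 30.0
clock: 55.25
tool_pos: [0.5587, 0.0334, 0.2879]
orientation: [-169.7, 0.1, -79.4]
force: [-0.2, 0.5, -1.5]
opening: 0.0115
gripper_force: 30.0
turn first [-0.005  0.002 -0.001] then shift mm [ 1.   2.1 12.7] | t 55.25
clock: 55.88
tool_pos: [0.5584, 0.0329, 0.2735]
orientation: [-159.6, 0.1, -79.5]
force: [0.4, 0.0, -1.4]
opening: 0.012
gripper_force: 30.0
clock: 56.5
tool_pos: [0.5584, 0.0335, 0.2742]
orientation: [-142.3, 0.1, -79.4]
force: [0.3, -1.9, -0.6]
opening: 0.012
gripper_force: 30.0
clock: 57.12
tool_pos: [0.5576, 0.0325, 0.2733]
orientation: [-142.4, 0.1, -79.5]
force: [-0.3, -0.2, -2.0]
opening: 0.0119
gripper_force: 30.0
clock: 57.75
tool_pos: [0.5574, 0.0329, 0.2735]
orientation: [-165.5, 0.1, -79.4]
force: [0.7, 0.4, -1.6]
opening: 0.0118
gripper_force: 30.0
clock: 58.38
tool_pos: [0.5579, 0.0326, 0.3237]
orientation: [-179.7, 0.1, -79.5]
force: [-0.3, 0.4, -1.8]
opening: 0.0117
gripper_force: 30.0
clock: 58.5
tool_pos: [0.558, 0.0326, 0.3244]
orientation: [-179.5, 0.1, -79.5]
force: [-0.2, -0.1, -1.7]
opening: 0.0116
gripper_force: 30.0
turn first [-0.009  0.002 -0.001] then shift mm [-284.9 -128.9   14.4] | t 58.5
```

```bash
python3 -m crank '[-0.009,0.002,0,-36,-16,0,0, 0,0,0,-36,-16,0,0, 0,0,0,-36,-16,0,0, 0,0,0,-36,-16,0,0, 0,0,0,-36,-16,0,0]'; python3 -m crank '[0,0,0,-36,-16,0,0, 0,0,0,-36,-16,0,0, 0,0,0,-33,-17,0,0, 0,0,0,0,0,40,0, 0,0,0,0,0,40,0]'; python3 -m crank '[0,0,0,0,0,0,0]'; python3 n.py 0.6323 0.3364 0.0705 180 0 -79.4; python3 chk.py
```

```text
clock: 59.12
tool_pos: [0.6025, 0.2251, 0.3215]
orientation: [179.7, -0.0, -79.5]
force: [0.6, -0.5, -1.0]
opening: 0.0115
gripper_force: 30.0
clock: 59.75
tool_pos: [0.6309, 0.3366, 0.2399]
orientation: [179.7, -0.0, -79.4]
force: [-0.4, -0.5, -2.3]
opening: 0.012
gripper_force: 30.0
clock: 59.88
tool_pos: [0.6294, 0.3348, 0.2376]
orientation: [179.4, -0.2, -79.5]
force: [-1.0, -1.1, -0.9]
opening: 0.0117
gripper_force: 30.0
turn first [ 0.011 -0.004 -0.001] then shift mm [ -1.   -3.2 167.1] | t 59.88
scene scoop1 [([486, 247], 0.88), ([514, 276], 0.77), ([411, 304], 0.77), ([422, 238], 0.72)]
scene lid [([191, 277], 0.61), ([170, 195], 0.57)]
scene funnel [([336, 227], 0.59)]
scene truffle1 [([338, 230], 0.51)]
top scoop1 [([140, 202], 0.69), ([223, 217], 0.67), ([221, 280], 0.6), ([156, 285], 0.58)]
top lid [([459, 290], 0.57)]
top funnel [([288, 257], 0.63)]
top truffle1 [([284, 255], 0.58), ([286, 250], 0.51), ([286, 266], 0.49), ([292, 247], 0.46), ([292, 270], 0.44)]
```

```bash
python3 -m crank '[0.004,-0.002,0,0,-1,50,0, 0,0,0,0,0,50,0, 0,0,0,0,0,43,0, 0,0,0,0,0,14,0, 0,0,0,0,0,5,0]'; python3 -m crank '[0,0,0,0,0,4,0, 0,0,0,0,0,3,0, 0,0,0,0,0,0,0]'; python3 -m crank '[0,0,0,0,0,0,1, 0,0,0,0,0,0,1, 0,0,0,0,0,0,1, 0,0,0,0,0,0,1, 0,0,0,0,0,0,1]'; python3 -m crank '[0,0,0,0,0,0,1, 0,0,0,0,0,-40,1, 0,0,0,0,0,-60,1, 0,0,0,0,0,-60,1, 0,0,0,0,0,-60,1]'; python3 -m crank '[0,0,0.178,0,0,0,1, 0,0,0.178,0,0,0,1, 0,0,0.178,0,0,0,1, 0,0,0.178,0,0,0,1, 0,0,0,0,0,0,1]'; python3 n.py 0.5968 -0.0112 0.28 180 0 -120.4;  python3 -c "
from h import *
s=eyes.snapshot('scene');t=eyes.snapshot('top')
cv2.imwrite('pics/g4.png',np.hstack([cv2.resize(t[170:340,120:330],(400,324)),cv2.resize(s[190:360,340:550],(400,324))]))"
```

```text
clock: 61.0
tool_pos: [0.6329, 0.3363, 0.0811]
orientation: [-179.9, 0.1, -79.5]
force: [0.1, -0.2, -0.5]
opening: 0.0119
gripper_force: 30.0
clock: 61.38
tool_pos: [0.6327, 0.3364, 0.0745]
orientation: [-179.9, 0.1, -79.5]
force: [-0.3, 0.3, -1.2]
opening: 0.0117
gripper_force: 30.0
clock: 62.0
tool_pos: [0.6325, 0.3362, 0.0738]
orientation: [-180.0, 0.1, -79.5]
force: [0.4, -0.2, -0.3]
opening: 0.056
gripper_force: 0.0
clock: 62.62
tool_pos: [0.6321, 0.3356, 0.2959]
orientation: [-179.9, 0.1, -79.5]
force: [0.9, 0.3, 0.0]
opening: 0.0877
gripper_force: 0.0
clock: 63.25
tool_pos: [0.6323, 0.3358, 0.2937]
orientation: [180.0, 0.1, -120.2]
force: [0.1, 0.3, 0.5]
opening: 0.0876
gripper_force: 0.0
turn first [0.    0.002 0.003] then shift mm [ 317.3 -145.    13.7] | t 63.25
```

View pics/g4.png

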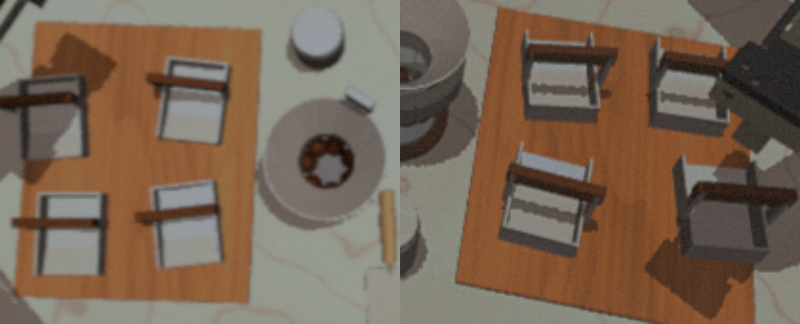

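```bash
cat > hd.py <<'E'
from h import *
def handles(c,img,roi):
    # dark brown elongated blobs
    x0,y0,x1,y1=roi; b=cv2.GaussianBlur(img,(3,3),0)[y0:y1,x0:x1].astype(int); B,G,R=b[...,0],b[...,1],b[...,2]
    m=((R-B>30)&(R<150)&(R>55)).astype(np.uint8); m=cv2.morphologyEx(m,cv2.MORPH_OPEN,np.ones((3,3),np.uint8))
    for ct in cv2.findContours(m,cv2.RETR_EXTERNAL,cv2.CHAIN_APPROX_NONE)[0]:
        (cx,cy),(w,h),a=cv2.minAreaRect(ct)
        if max(w,h)>20: print(c,'c',round(cx+x0,1),round(cy+y0,1),'size',round(w,1),round(h,1),'ang',round(a,1),cv2.contourArea(ct))
if __name__=='__main__':
    t=eyes.snapshot('top');s=eyes.snapshot('scene'); cv2.imwrite('pics/l_t.png',t);cv2.imwrite('pics/l_s.png',s)
    handles('top',t,(100,180,262,330)); handles('scene',s,(370,185,560,350)); print('base')
    handles('top',cv2.imread('pics/top0.png'),(100,180,262,330)); handles('scene',cv2.imread('pics/scene0.png'),(370,185,560,350))
    for c in('top','scene'):
        for d in spotter.outline_of(c,'scoop1'): print(c,d['rect'],round(d['p'],2))
        print([(np.round(d['location'],1).tolist(),round(d['p'],2)) for d in spotter.place_of(c,'scoop1')])
E
python3 hd.py
```

```text
top c 191.3 255.2 size 126.0 146.4 ang 2.3 16064.0
scene c 495.8 216.7 size 41.9 12.7 ang 9.5 389.5
scene c 456.5 278.4 size 156.8 149.5 ang 8.7 16199.0
base
top c 191.2 255.1 size 125.6 146.8 ang 2.5 17435.5
scene c 456.5 278.4 size 156.8 149.5 ang 8.7 16506.5
top [125.2, 270.2, 50.4, 45.1] 0.96
top [194.9, 196.2, 47.4, 52.7] 0.87
top [114.1, 207.8, 52.1, 48.9] 0.66
top [443.2, 266.8, 34.2, 46.1] 0.64
top [192.4, 264.1, 43.7, 46.3] 0.59
[([158.6, 285.0], 0.96), ([225.5, 217.2], 0.88), ([219.4, 277.4], 0.7), ([146.1, 226.6], 0.55)]
scene [485.5, 270.8, 64.2, 60.3] 0.86
scene [402.3, 210.0, 52.8, 46.3] 0.66
scene [470.4, 213.5, 41.9, 52.3] 0.62
scene [391.1, 268.5, 57.5, 58.1] 0.58
[([420.8, 239.4], 0.95), ([505.1, 306.7], 0.91), ([487.0, 244.3], 0.72), ([414.1, 305.3], 0.57)]
```

Run:
```python
from h import *
t=cv2.imread('pics/l_t.png');s=cv2.imread('pics/l_s.png')
print('board',t[190,180],t[320,180],'hD',t[214,218],t[213,216], 'hC',t[223,140],t[222,150])
print('sb',s[340,440],'hD',s[285,422],'hC',s[291,530])
print(tri((505.1,306.7),(146.1,226.6)))
def go(c,im,roi,T):
    x0,y0,x1,y1=roi;b=cv2.resize(im[y0:y1,x0:x1],None,fx=4,fy=4,interpolation=2).astype(int);m=((b[...,2]<T)&(b[...,2]-b[...,0]>25)).astype(np.uint8)
    m=cv2.morphologyEx(m,cv2.MORPH_OPEN,np.ones((9,9),np.uint8))
    for ct in cv2.findContours(m,cv2.RETR_EXTERNAL,cv2.CHAIN_APPROX_NONE)[0]:
        (cx,cy),(w,h),a=cv2.minAreaRect(ct)
        if max(w,h)>80: print(c,T,'c',round(cx/4+x0,1),round(cy/4+y0,1),'size',round(w/4,1),round(h/4,1),'ang',round(a,1))
for T in(90,105,120):
    go('top',t,(95,200,245,235),T); go('scene',s,(370,260,560,310),T)
```

```text
board [ 55  91 142] [ 61 100 148] hD [32 45 80] [33 50 85] hC [ 6 19 41] [11 17 39]
sb [ 45  77 122] hD [28 48 77] hC [32 33 52]
(array([0.6052, 0.3886, 0.0161]), np.float64(7.4))
top 90 c 144.2 221.5 size 4.3 27.2 ang 87.2
top 90 c 217.8 212.9 size 39.9 5.4 ang 4.8
scene 90 c 422.4 284.9 size 52.8 6.5 ang 14.6
top 105 c 144.2 221.5 size 4.3 27.2 ang 87.2
top 105 c 217.4 212.7 size 40.7 5.9 ang 4.4
top 105 c 158.8 209.1 size 18.2 42.5 ang 90.0
scene 105 c 422.5 284.8 size 53.3 6.8 ang 14.5
top 120 c 144.2 221.5 size 4.3 27.2 ang 87.2
top 120 c 217.0 212.4 size 41.4 6.7 ang 4.0
top 120 c 159.0 209.5 size 19.0 44.0 ang 90.0
scene 120 c 422.6 284.5 size 54.0 7.4 ang 14.3
```

```bash
python3 -m crank '[0,0,0,60,-27,0,1, 0,0,0,60,-27,0,1, 0,0,0,60,-27,0,1, 0,0,0,60,-27,0,1, 0,0,0,60,-27,0,1]' | head -2
python3 - <<'E'
from h import *
t=eyes.snapshot('top');s=eyes.snapshot('scene')
def go(c,im,roi,T):
    x0,y0,x1,y1=roi;b=cv2.resize(im[y0:y1,x0:x1],None,fx=4,fy=4,interpolation=2).astype(int);m=((b[...,2]<T)&(b[...,2]-b[...,0]>22)).astype(np.uint8)
    m=cv2.morphologyEx(m,cv2.MORPH_OPEN,np.ones((9,9),np.uint8))
    for ct in cv2.findContours(m,cv2.RETR_EXTERNAL,cv2.CHAIN_APPROX_NONE)[0]:
        (cx,cy),(w,h),a=cv2.minAreaRect(ct)
        if max(w,h)>80: print(c,T,'c',round(cx/4+x0,1),round(cy/4+y0,1),'size',round(w/4,1),round(h/4,1),'ang',round(a,1),'->',np.round(plane(c,(cx/4+x0,cy/4+y0),.096),4))
for T in(75,90,105):
    go('top',t,(95,195,245,240),T); go('scene',s,(370,260,570,312),T)
for c in('top','scene'): print([(np.round(d['location'],1).tolist(),round(d['p'],2)) for d in spotter.place_of(c,'scoop1')])
E
```

```text
clock: 64.28
tool_pos: [0.599, 0.0232, 0.2936]
top 75 c 211.6 203.7 size 7.7 21.3 ang 68.8 -> [0.6512 0.2162 0.096 ]
top 90 c 133.9 226.5 size 26.5 18.2 ang 90.0 -> [0.594  0.3906 0.096 ]
top 90 c 198.3 202.3 size 21.6 86.4 ang 76.1 -> [0.6537 0.247  0.096 ]
scene 90 c 522.3 289.9 size 52.0 6.2 ang 4.4 -> [0.6064 0.3879 0.096 ]
scene 90 c 421.9 284.6 size 53.6 7.0 ang 16.3 -> [0.6325 0.2046 0.096 ]
scene 90 c 438.4 268.1 size 16.2 64.2 ang 90.0 -> [0.5913 0.2327 0.096 ]
top 105 c 119.1 218.6 size 42.2 48.2 ang 90.0 -> [0.6114 0.4253 0.096 ]
top 105 c 195.0 208.1 size 26.2 92.0 ang 90.0 -> [0.6399 0.2539 0.096 ]
scene 105 c 522.5 290.0 size 52.5 6.2 ang 4.4 -> [0.6064 0.3883 0.096 ]
scene 105 c 439.4 276.6 size 33.2 123.8 ang 90.0 -> [0.6092 0.2356 0.096 ]
[([222.0, 215.7], 0.86), ([219.3, 279.8], 0.64), ([158.7, 286.1], 0.63)]
[([507.6, 309.2], 0.98), ([486.4, 245.5], 0.75), ([412.2, 306.3], 0.71), ([422.9, 239.2], 0.6)]
```

Run:
```python
from h import *
for p in [(393,194),(525,213),(526,367),(371,338)]: print(np.round(plane('scene',p,.008),3))
for p in [(139,181),(258,186),(251,329),(128,327)]: print('t',np.round(plane('top',p,.008),3))
for n,c,a,L in(('C',(522.4,290),4.4,26),('D',(422,284.6),15.3,26.5)):
    u=np.array([np.cos(np.radians(a)),np.sin(np.radians(a))])*L
    p=plane('scene',np.array(c)-u,.093);q=plane('scene',np.array(c)+u,.093); d=q-p; print(n,(p+q)/2,np.hypot(*d[:2]),'yaw',np.degrees(np.arctan2(d[1],d[0]))-90)
```

```text
[0.362 0.133 0.008]
[0.356 0.436 0.008]
[0.719 0.424 0.008]
[0.721 0.131 0.008]
t [0.722 0.421 0.008]
t [0.717 0.121 0.008]
t [0.36  0.126 0.008]
t [0.36  0.423 0.008]
C [0.6048139  0.38923399 0.093     ] 0.09500628117518004 yaw 6.570836437747104
D [0.6308557  0.20489897 0.093     ] 0.09659662772013655 yaw -5.9624988511852735
```

```bash
python3 -m crank '[0,0,-0.16,0,0,0,1, 0,0,-0.16,0,0,0,1, 0,0,-0.161,0,0,0,1, 0,0,-0.161,0,0,0,1, 0,0,0,0,0,0,1]'; python3 n.py 0.604 0.386 0.20 180 0 -83.4
```

```text
clock: 65.1
tool_pos: [0.5996, 0.0264, 0.293]
orientation: [-180.0, 0.1, -83.4]
force: [-0.0, 0.3, 0.3]
opening: 0.0877
gripper_force: 0.0
turn first [-0.     0.002 -0.001] then shift mm [-356.7  -45.7   93. ] | t 65.1
```

```bash
python3 -m crank '[0,0,0,-45,-6,0,1, 0,0,0,-45,-6,0,1, 0,0,0,-45,-6,0,1, 0,0,0,-45,-6,0,1, 0,0,0,-45,-6,0,1]' | head -2; python3 -m crank '[0,0,0,-44,-5,0,1, 0,0,0,-44,-5,0,1, 0,0,0,-44,-5.5,0,1, 0,0,0,0,0,50,1, 0,0,0,0,0,43,1]' | head -2; python3 -m crank '[0,0,0,0,0,45,1, 0,0,0,0,0,45,1, 0,0,0,0,0,38,1, 0,0,0,0,0,0,1, 0,0,0,0,0,0,1]'; python3 n.py 0.604 0.386 0.071 180 0 -83.4
```

```text
clock: 65.72
tool_pos: [0.6034, 0.2544, 0.2936]
clock: 66.35
tool_pos: [0.6033, 0.3868, 0.1989]
clock: 66.97
tool_pos: [0.605, 0.3863, 0.0744]
orientation: [-179.9, 0.1, -83.5]
force: [-0.3, 0.2, 0.2]
opening: 0.0877
gripper_force: 0.0
turn first [-0.002  0.002 -0.002] then shift mm [0.2 1.  3.4] | t 66.97
```

```bash
python3 -m crank '[0,0,0,0,0,3,1, 0,0,0,0,0,0,0, 0,0,0,0,0,0,0, 0,0,0,0,0,0,0, 0,0,0,0,0,0,0]'|tail -2; python3 -m crank '[0,0,0,0,0,0,0, 0,0,0,0,0,0,0, 0,0,0,0,0,0,0, 0,0,0,0,0,0,0, 0,0,0,0,0,0,0]'|tail -2;python3 -m crank '[0,0,0,0,0,0,0, 0,0,0,0,0,0,0, 0,0,0,0,0,0,0, 0,0,0,0,0,-8,0, 0,0,0,0,0,-8,0]'|tail -4; python3 -m crank '[0,0,0,13,-5,0,0, 0,0,0,20,-7,0,0, 0,0,0,12,-5,0,0, 0,0,0,0,0,0,0, 0,0,0,0,0,0,0]';  python3 -m crank '[0,0,0,0,0,8,0, 0,0,0,0,0,6,0, 0,0,0,0,0,3,0, 0,0,0,0,0,0,0]'
```

```text
opening: 0.053
gripper_force: 0.0
opening: 0.0117
gripper_force: 30.0
orientation: [-180.0, 0.1, -83.5]
force: [0.5, -0.4, -1.0]
opening: 0.0118
gripper_force: 30.0
clock: 69.47
tool_pos: [0.6264, 0.3422, 0.0856]
orientation: [-180.0, 0.1, -83.5]
force: [-0.7, 1.0, -0.5]
opening: 0.0118
gripper_force: 30.0
clock: 69.97
tool_pos: [0.6258, 0.3427, 0.0698]
orientation: [-180.0, 0.1, -83.4]
force: [-4.5, -1.6, 7.3]
opening: 0.0119
gripper_force: 30.0
```

```bash
python3 -m crank '[0,0,0,0,0,0,1, 0,0,0,0,0,0,1, 0,0,0,0,0,0,1, 0,0,0,0,0,0,1, 0,0,0,0,0,0,1]'|tail -2; python3 -m crank '[0,0,0,0,0,0,1, 0,0,0,0,0,-40,1, 0,0,0,0,0,-60,1, 0,0,0,0,0,-60,1, 0,0,0,0,0,-60,1]'|head -2; python3 -m crank '[0,0,0.162,0,0,0,1, 0,0,0.162,0,0,0,1, 0,0,0.162,0,0,0,1, 0,0,0.162,0,0,0,1, 0,0,0,0,0,0,1]'; python3 n.py 0.5968 -0.0112 0.28 180 0 -120.4; python3 -c "
from h import *
for c in('top','scene'):
  eyes.snapshot(c)
  for n in('scoop1','lid'): print(c,n,[(np.round(d['location'],1).tolist(),round(d['p'],2)) for d in spotter.place_of(c,n)])"
```

```text
opening: 0.0561
gripper_force: 0.0
clock: 71.22
tool_pos: [0.6259, 0.3419, 0.291]
clock: 71.85
tool_pos: [0.6261, 0.3421, 0.2888]
orientation: [180.0, 0.1, -120.6]
force: [-0.1, 0.4, 0.5]
opening: 0.0875
gripper_force: 0.0
turn first [ 0.     0.002 -0.003] then shift mm [ 319.6 -153.5    8.8] | t 71.85
top scoop1 [([220.5, 279.2], 0.89), ([223.8, 214.5], 0.63), ([166.5, 220.9], 0.57)]
top lid [([455.8, 289.9], 0.68)]
scene scoop1 [([411.0, 307.5], 0.98), ([485.6, 248.2], 0.98), ([484.0, 312.0], 0.97), ([423.7, 238.4], 0.75)]
scene lid [([168.3, 194.4], 0.77)]
```

```bash
python3 -m crank '[0,0,0,53,-25.5,0,1, 0,0,0,53,-25.5,0,1, 0,0,0,53,-25.5,0,1, 0,0,0,53,-25.5,0,1, 0,0,0,53,-25.5,0,1]'|head -2; python3 -m crank '[0,0,-0.003,53,-25.5,0,1, 0,0,0,0,0,0,1, 0,0,0,0,0,0,1]'; python3 n.py 0.5968 -0.0112 0.1735 180 0 -120.4
```

```text
clock: 72.78
tool_pos: [0.6005, 0.0474, 0.2887]
clock: 73.15
tool_pos: [0.596, -0.0096, 0.2884]
orientation: [180.0, 0.1, -120.5]
force: [0.0, 0.6, -0.5]
opening: 0.0879
gripper_force: 0.0
turn first [ 0.     0.002 -0.001] then shift mm [  0.9  -1.5 114.9] | t 73.15
```

```bash
python3 -m crank '[0,0.002,0,1,-1.5,45,1, 0,0,0,0,0,40,1, 0,0,0,0,0,20,1, 0,0,0,0,0,10,1, 0,0,0,0,0,0,1]'; python3 -m crank '[0,0,0,0,0,0,0, 0,0,0,0,0,0,0, 0,0,0,0,0,0,0, 0,0,0,0,0,0,0, 0,0,0,0,0,0,0]'|tail -2;python3 -m crank '[0,0,0,0,0,0,0, 0,0,0,0,0,0,0, 0,0,0,0,0,0,0, 0,0,0,0,0,0,0, 0,0,0,0,0,0,0]'; python3 -m crank '[0,0,0,0,0,-15,0, 0,0,0,0,0,-25,0, 0,0,0,0,0,-30,0, 0,0,0,0,0,-30,0, 0,0,0,0,0,0,0]'; python3 n.py 0.6145 -0.243 0.27 180 0 -120.4
```

```text
clock: 73.78
tool_pos: [0.5968, -0.0102, 0.173]
orientation: [180.0, -0.1, -120.4]
force: [0.1, -0.1, -0.2]
opening: 0.0879
gripper_force: 0.0
opening: 0.0432
gripper_force: 0.0
clock: 75.03
tool_pos: [0.5967, -0.011, 0.1732]
orientation: [180.0, -0.0, -120.4]
force: [0.5, -0.5, -0.6]
opening: 0.0099
gripper_force: 30.0
clock: 75.65
tool_pos: [0.5981, -0.0109, 0.277]
orientation: [-179.8, 0.2, -120.4]
force: [-0.0, 0.4, -2.2]
opening: 0.0097
gripper_force: 30.0
turn first [-0.004  0.003 -0.001] then shift mm [ 191.9 -131.6    7. ] | t 75.65
```

```bash
python3 -m crank '[-0.004,0.003,0,38.4,-26.3,0,0, 0,0,0,38.4,-26.3,0,0, 0,0,0,38.4,-26.3,0,0, 0,0,0,38.4,-26.3,0,0, 0,0,0,38.3,-26.4,0,0]'|head -2; python3 -m crank '[0,0,0,0,0,45,0, 0,0,0,0,0,45,0, 0,0,0,0,0,0,0, 0,0,0,0,0,0,0]'; python3 n.py 0.6145 -0.243 0.0877 180 0 -120.4;python3 -c "
from h import *
L={}
for c in('top','scene'):
  eyes.snapshot(c)
  for n in('holder','funnel','truffle1'): 
    L[c,n]=[(np.round(d['location'],1).tolist(),round(d['p'],2)) for d in spotter.place_of(c,n)]; print(c,n,L[c,n])
try: print(tri(L['scene','funnel'][0][0],L['top','funnel'][0][0]))
except Exception as e: print(e)"
```

```text
clock: 76.28
tool_pos: [0.6126, -0.2444, 0.273]
clock: 76.78
tool_pos: [0.6133, -0.2434, 0.1851]
orientation: [179.8, -0.2, -120.4]
force: [0.6, 0.4, -0.5]
opening: 0.01
gripper_force: 30.0
turn first [ 0.003 -0.004 -0.   ] then shift mm [-1.  -0.8 97.4] | t 76.78
top holder [([383.0, 251.2], 0.75)]
top funnel [([392.8, 251.6], 0.73)]
top truffle1 [([286.2, 247.5], 0.65), ([283.1, 253.8], 0.51), ([295.6, 266.2], 0.48), ([287.2, 267.2], 0.43), ([294.9, 247.2], 0.36)]
scene holder [([233.4, 240.4], 0.96)]
scene funnel [([222.0, 212.6], 0.8)]
scene truffle1 [([327.3, 236.4], 0.59), ([311.5, 202.3], 0.55), ([167.6, 195.9], 0.54), ([347.0, 237.6], 0.45)]
(array([ 0.5494, -0.2074,  0.0955]), np.float64(5.3))
```

```bash
python3 -m crank '[0.003,-0.004,0,-1,-0.8,40,0, 0,0,0,0,0,25,0, 0,0,0,0,0,0,0]'; python3 -m crank '[0,0,0,0,0,8,0, 0,0,0,0,0,8,0, 0,0,0,0,0,0,0]'; python3 n.py 0.6145 -0.243 0.0877 180 0 -120.4
```

```text
clock: 77.55
tool_pos: [0.612, -0.2425, 0.1164]
orientation: [179.7, -0.1, -120.5]
force: [-0.4, 0.6, -1.3]
opening: 0.0099
gripper_force: 30.0
clock: 77.92
tool_pos: [0.614, -0.2428, 0.1024]
orientation: [180.0, 0.1, -120.4]
force: [2.1, -0.4, -2.6]
opening: 0.0102
gripper_force: 30.0
turn first [ 0.     0.001 -0.001] then shift mm [-0.1 -0.6 14.7] | t 77.92
```

```bash
python3 -m crank '[0,0,0,0,0,8,0, 0,0,0,0,0,5,0, 0,0,0,0,0,0,0, 0,0,0,0,0,0,0]'; python3 -m crank '[0,0,0,0,0,2,0, 0,0,0,0,0,0,0]'; python3 n.py 0.6145 -0.243 0.0877 180 0 -120.4
```

```text
clock: 78.42
tool_pos: [0.6141, -0.2428, 0.0894]
orientation: [-180.0, 0.1, -120.4]
force: [5.3, -1.2, -3.4]
opening: 0.0101
gripper_force: 30.0
clock: 78.68
tool_pos: [0.6144, -0.2429, 0.088]
orientation: [-180.0, 0.1, -120.4]
force: [4.2, -2.6, 1.6]
opening: 0.0099
gripper_force: 30.0
turn first [-0.001  0.001 -0.001] then shift mm [ 0.  -0.2  0.3] | t 78.67
```

```bash
python3 -m crank '[0,0,0,0,0,0,1, 0,0,0,0,0,0,1, 0,0,0,0,0,0,1, 0,0,0,0,0,0,1, 0,0,0,0,0,0,1]'|tail -2; python3 -m crank '[0,0,0,0,0,-5,1, 0,0,0,0,0,-25,1, 0,0,0,0,0,-50,1, 0,0,0,0,0,-50,1, 0,0,-0.1774,0,0,0,1]'|head -2; python3 -m crank '[0,0,-0.1774,0,0,0,1, 0,0,-0.1774,0,0,0,1, 0,0,-0.1774,0,0,0,1, 0,0,-0.1774,0,0,0,1, 0,0,-0.1774,0,0,0,1]'|head -3; python3 -m crank '[0,0,-0.1774,0,0,0,1, 0,0,-0.1774,0,0,0,1, 0,0,-0.1774,0,0,0,1, 0,0,-0.1774,0,0,0,1, 0,0,-0.1774,0,0,0,1]'|head -3; python3 n.py 0.469 -0.383 0.2 180 0 -8.5; python3 -c "
from h import *
print(get_obs()['joint_pos'])
for c in('top','scene'):
  cv2.imwrite('pics/k_%s.png'%c,eyes.snapshot(c))
  for n in('holder','funnel','lid','lid_grip','truffle1'): print(c,n,[(np.round(d['location'],1).tolist(),round(d['p'],2)) for d in spotter.place_of(c,n)])"
```

```text
opening: 0.0541
gripper_force: 0.0
clock: 79.92
tool_pos: [0.6158, -0.2436, 0.2232]
clock: 80.55
tool_pos: [0.6134, -0.2428, 0.2177]
orientation: [-180.0, 0.1, -59.1]
clock: 81.18
tool_pos: [0.6134, -0.2429, 0.2177]
orientation: [-179.9, 0.0, -8.3]
turn first [-0.001  0.001  0.003] then shift mm [-122.1  160.    17.7] | t 81.17
[-4.73332714e+00  1.94627667e+01 -2.05853333e+00 -6.37002906e-02
 -6.85181535e+01  8.64558330e+01]
top holder []
top funnel [([384.6, 252.4], 0.63)]
top lid [([458.4, 288.9], 0.89)]
top lid_grip [([463.2, 285.9], 0.74)]
top truffle1 [([295.3, 247.7], 0.54), ([286.1, 247.4], 0.48), ([293.1, 267.3], 0.46), ([285.8, 252.9], 0.45), ([286.2, 266.1], 0.41)]
scene holder [([308.1, 200.6], 0.7), ([234.3, 239.4], 0.63)]
scene funnel [([232.9, 236.5], 0.96), ([483.7, 244.3], 0.43), ([324.6, 236.8], 0.34)]
scene lid []
scene lid_grip [([162.7, 179.1], 0.57)]
scene truffle1 [([325.9, 236.4], 0.59), ([348.1, 235.4], 0.57), ([339.2, 228.3], 0.48)]
```

```bash
python3 -m crank '[0,0,0.003,-40,53,0,1, 0,0,0,-41,53,0,1, 0,0,0,-41,54,0,1, 0,0,0,0,0,40,1, 0,0,0,0,0,0,1]'; python3 -c "
from h import *
print(tri((162.7,179.1),(463.2,285.9)))"; python3 -m crank '[0,0,0,0,0,0,1]'; python3 n.py 0.469 -0.383 0.036 180 0 -8.5
```

```text
clock: 82.4
tool_pos: [0.4761, -0.3725, 0.1749]
orientation: [-179.8, 0.3, -8.9]
force: [-0.9, 0.3, 0.2]
opening: 0.0878
gripper_force: 0.0
(array([ 0.4734, -0.3761,  0.0712]), np.float64(0.2))
clock: 82.52
tool_pos: [0.4792, -0.3729, 0.1783]
orientation: [-180.0, 0.0, -8.8]
force: [0.2, 0.7, 0.0]
opening: 0.0876
gripper_force: 0.0
turn first [-0.     0.001 -0.005] then shift mm [ -8.6  11.5 142.3] | t 82.53
```

```bash
python3 -m crank '[0,0,-0.005,-8.5,11.5,45,1, 0,0,0,0,0,45,1, 0,0,0,0,0,35,1, 0,0,0,0,0,17,1, 0,0,0,0,0,0,1]'; python3 n.py 0.469 -0.383 0.036 180 0 -8.5; python3 -m crank '[0,0,0,0,0,0,0, 0,0,0,0,0,0,0, 0,0,0,0,0,0,0, 0,0,0,0,0,0,0, 0,0,0,0,0,0,0]'|tail -2;python3 -m crank '[0,0,0,0,0,0,0, 0,0,0,0,0,0,0, 0,0,0,0,0,0,0, 0,0,0,0,0,0,0, 0,0,0,0,0,0,0]'
```

```text
clock: 83.15
tool_pos: [0.4687, -0.3825, 0.0352]
orientation: [-179.9, 0.1, -8.5]
force: [-0.1, -1.0, 0.8]
opening: 0.0877
gripper_force: 0.0
turn first [-0.001  0.002  0.001] then shift mm [ 0.4  0.5 -0.8] | t 83.15
opening: 0.0431
gripper_force: 0.0
clock: 84.4
tool_pos: [0.4681, -0.3828, 0.0352]
orientation: [-179.9, 0.1, -8.5]
force: [0.1, -0.6, -0.9]
opening: 0.0157
gripper_force: 29.9
```

```bash
python3 -m crank '[0,0,0,0,0,-10,0, 0,0,0,0,0,-20,0, 0,0,0,0,0,-40,0, 0,0,0,0,0,-50,0, 0,0,0,0,0,-50,0]'; python3 -m crank '[0,0,0,0,0,-35,0, 0,0,0.183,0,0,0,0, 0,0,0,0,0,0,0]'
python3 - <<'E'
from h import *
t=eyes.snapshot('top');s=eyes.snapshot('scene')
for p in [(324.4,241.6),(323,240)]: print('near notch',np.round(plane('scene',p,.1205),4))
# dark notch blobs: unwrap rings about the axis estimate at z=.1205 and .1265, print brightness by angle
for c,im in(('top',t),('scene',s)):
  g=cv2.GaussianBlur(cv2.cvtColor(im,cv2.COLOR_BGR2GRAY),(3,3),0)
  for z,r in((.1265,.061),(.1265,.065),(.1265,.057)):
    a=np.arange(-180,180,5); P=[proj(c,(.5345+r*np.cos(np.radians(k)),.0275+r*np.sin(np.radians(k)),z)) for k in a]
    v=[int(g[int(round(y)),int(round(x))]) for x,y in P]; m=np.median(v)
    print(c,r,int(m),[(int(k),q) for k,q in zip(a,v) if q<.72*m])
for c in('top','scene'): print(c,[(np.round(d['location'],1).tolist(),round(d['p'],2)) for d in spotter.place_of(c,'collar')])
E
python3 n.py 0.5345 0.0275 0.22 180 0 -19
```

```text
clock: 85.02
tool_pos: [0.4678, -0.3827, 0.2071]
orientation: [-179.9, 0.1, -8.5]
force: [1.3, -0.6, -2.7]
opening: 0.0153
gripper_force: 29.9
clock: 85.4
tool_pos: [0.468, -0.3827, 0.2408]
orientation: [-179.9, 0.0, -19.0]
force: [0.0, 0.4, -3.1]
opening: 0.0159
gripper_force: 29.9
near notch [0.5914 0.0113 0.1205]
near notch [0.5884 0.008  0.1205]
top 0.061 171 [(-15, 101), (-10, 114), (-5, 118), (150, 109), (155, 61), (160, 62), (165, 64), (170, 66), (175, 105)]
top 0.065 170 [(170, 97)]
top 0.057 165 [(-30, 112), (-25, 59), (-20, 64), (-15, 68), (-10, 58), (150, 102), (155, 56), (160, 56), (165, 56), (170, 58)]
scene 0.061 116 [(-30, 77), (-25, 38), (-20, 38), (-15, 44), (-10, 50), (-5, 71)]
scene 0.065 115 [(-30, 72), (-25, 30), (-20, 32), (-15, 38), (-10, 36), (-5, 43)]
scene 0.057 115 [(-30, 65), (-25, 44), (-20, 43), (-15, 39), (-10, 35), (-5, 62)]
top [([292.2, 255.8], 0.64), ([299.2, 266.1], 0.38)]
scene [([340.7, 220.4], 0.67)]
turn first [-0.001  0.003  0.003] then shift mm [ -70.6 -409.6   19.6] | t 85.6
```

```bash
python3 -m crank '[0,0,-0.026,0,0,0,0, 0,0,0,0,-30,0,0, 0,0,0,-10,-50,0,0, 0,0,0,-10,-50,0,0, 0,0,0,-10,-50,0,0]'|head -2; python3 -m crank '[0,0,0,-10,-50,0,0, 0,0,0,-10,-50,0,0, 0,0,0,-10,-50,0,0, 0,0,0,-10,-40,0,0, 0,0,0,-10,-30,0,0]'|head -2;  python3 -m crank '[0,0,0,0,0,0,0]'; python3 n.py 0.534 0.0275 0.16 180 0 -17.5
```

```text
clock: 86.22
tool_pos: [0.4938, -0.2009, 0.2403]
clock: 86.85
tool_pos: [0.5124, 0.0243, 0.2406]
clock: 86.98
tool_pos: [0.5124, 0.0244, 0.2406]
orientation: [-179.9, 0.1, -17.2]
force: [-0.3, 0.2, -2.2]
opening: 0.0157
gripper_force: 29.9
turn first [-0.001  0.001  0.004] then shift mm [19.6 -9.4 80.6] | t 86.97
```

```bash
python3 -m crank '[0,0,0.004,19.6,-9.4,0,0, 0,0,0,0,0,40,0, 0,0,0,0,0,30,0, 0,0,0,0,0,0,0, 0,0,0,0,0,0,0]'; python3 n.py 0.534 0.0275 0.1395 180 0 -17.5
python3 - <<'E'
from h import *
L={}
for c in('top','scene'):
  cv2.imwrite('pics/m_%s.png'%c,eyes.snapshot(c))
  for n in('lid','lid_grip','collar'): L[c,n]=spotter.place_of(c,n); print(c,n,[(np.round(d['location'],1).tolist(),round(d['p'],2)) for d in L[c,n]])
print('expected lid origin in scene',proj('scene',(.534,.0275,.133)),'grip',proj('scene',(.534,.0275,.187)),'collar',proj('scene',(.534,.0275,.1205)))
E
```

```text
clock: 87.6
tool_pos: [0.5347, 0.0254, 0.1719]
orientation: [-179.9, -0.0, -17.7]
force: [0.4, -0.1, -2.3]
opening: 0.0157
gripper_force: 29.9
turn first [-0.001 -0.    -0.004] then shift mm [-1.3 -1.8 32.4] | t 87.6
top lid [([363.0, 201.0], 0.27)]
top lid_grip [([218.6, 278.3], 0.59)]
top collar []
scene lid [([335.8, 213.0], 0.88), ([412.8, 305.7], 0.64)]
scene lid_grip [([337.7, 196.0], 0.97)]
scene collar [([327.1, 238.6], 0.26), ([339.4, 230.0], 0.23)]
expected lid origin in scene [338.28143113 215.01960179] grip [339.55818683 198.24651481] collar [338.00458658 218.65658399]
```

```bash
python3 -m crank '[0,0,-0.004,-1.3,-1.8,10,0, 0,0,0,0,0,8,0, 0,0,0,0,0,0,0]'; python3 -m crank '[0,0,0,0,0,4,0, 0,0,0,0,0,0,0]'; python3 -m crank '[0,0,0,0,0,4,0, 0,0,0,0,0,0,0]'; python3 n.py 0.534 0.0275 0.1395 180 0 -17.5
```

```text
clock: 88.38
tool_pos: [0.5324, 0.0276, 0.1515]
orientation: [180.0, 0.2, -17.5]
force: [-0.2, -0.7, -2.0]
opening: 0.0156
gripper_force: 29.9
clock: 88.62
tool_pos: [0.533, 0.0278, 0.1484]
orientation: [-180.0, 0.1, -17.5]
force: [-0.8, -0.7, -3.1]
opening: 0.0159
gripper_force: 29.9
clock: 88.88
tool_pos: [0.5329, 0.0278, 0.1444]
orientation: [-180.0, 0.1, -17.5]
force: [-0.0, -0.3, -2.2]
opening: 0.0158
gripper_force: 29.9
turn first [-0.001  0.002 -0.   ] then shift mm [ 1.1 -0.1  4.9] | t 88.88
```

```bash
python3 -m crank '[0,0,0,0,0,4,0, 0,0,0,0,0,0,0]'; python3 -m crank '[0,0,0,0,0,3,0, 0,0,0,0,0,0,0]'; python3 -m crank '[0,0,0,0,0,3,0, 0,0,0,0,0,0,0]'
```

```text
clock: 89.12
tool_pos: [0.5329, 0.0278, 0.1403]
orientation: [-180.0, 0.1, -17.5]
force: [-0.1, -0.8, -3.3]
opening: 0.0156
gripper_force: 29.9
clock: 89.38
tool_pos: [0.5334, 0.0279, 0.138]
orientation: [-179.9, 0.0, -17.5]
force: [-1.0, -1.1, 2.6]
opening: 0.0159
gripper_force: 29.9
clock: 89.62
tool_pos: [0.5334, 0.0279, 0.135]
orientation: [-179.9, 0.0, -17.5]
force: [-1.4, -0.1, 5.1]
opening: 0.0159
gripper_force: 29.9
```

```bash
python3 -m crank '[0,0,0,0,0,2,0, 0,0,0,0,0,0,0]'; python3 -m crank '[0,0,0.07,0,0,0,0, 0,0,0.07,0,0,0,0, 0,0,0.1,0,0,0,0]';  python3 -m crank '[0,0,0.12,0,0,0,0, 0,0,0.12,0,0,0,0, 0,0,0.12,0,0,0,0]'; python3 -c "
from h import *
print(get_obs()['moment'])"
```

```text
clock: 89.88
tool_pos: [0.5334, 0.0279, 0.1332]
orientation: [-179.9, 0.0, -17.5]
force: [-3.0, -0.1, 6.5]
opening: 0.0159
gripper_force: 29.9
clock: 90.25
tool_pos: [0.5344, 0.0281, 0.1337]
orientation: [-179.9, -0.0, -31.4]
force: [1.7, 0.3, 6.0]
opening: 0.0156
gripper_force: 30.0
clock: 90.62
tool_pos: [0.5344, 0.0281, 0.1337]
orientation: [-179.9, 0.0, -52.1]
force: [0.9, -0.5, 6.7]
opening: 0.0159
gripper_force: 30.0
[0.08632498 0.21689129 0.24045709]
```

```bash
python3 -m crank '[0,0,0.12,0,0,0,0, 0,0,0.12,0,0,0,0, 0,0,0.12,0,0,0,0, 0,0,0.12,0,0,0,0, 0,0,0.1,0,0,0,0]'; python3 -m crank '[0,0,0.06,0,0,0,0, 0,0,0.04,0,0,0,0, 0,0,0,0,0,0,0]'; python3 -c "
from h import *
print(get_obs()['moment'])"
```

```text
clock: 91.25
tool_pos: [0.5345, 0.0281, 0.1337]
orientation: [-179.9, 0.1, -85.3]
force: [-0.3, 1.5, 6.5]
opening: 0.0157
gripper_force: 30.0
clock: 91.62
tool_pos: [0.5345, 0.0281, 0.1338]
orientation: [-179.9, 0.1, -90.8]
force: [1.2, -0.1, 7.1]
opening: 0.0158
gripper_force: 29.9
[-0.00667731  0.08568568  0.09021589]
```

```bash
for i in 1; do python3 -m crank '[0,0,0.04,0,0,0,0, 0,0,0,0,0,0,0]'; done; python3 -c "
from h import *
print(get_obs()['moment'])";  python3 -m crank '[0,0,0.04,0,0,0,0, 0,0,0,0,0,0,0]'; python3 -c "
from h import *
print(get_obs()['moment'])"
```

```text
clock: 91.88
tool_pos: [0.5345, 0.0282, 0.1338]
orientation: [-179.9, 0.1, -93.1]
force: [-0.0, 0.1, 6.1]
opening: 0.0157
gripper_force: 30.2
[0.12553295 0.22134097 0.56511955]
clock: 92.12
tool_pos: [0.5345, 0.0281, 0.1338]
orientation: [-179.9, 0.1, -95.3]
force: [-0.5, 0.0, 7.2]
opening: 0.016
gripper_force: 31.1
[0.16670773 0.18398019 0.86202522]
```

```bash
python3 -m crank '[0,0,0,0,0,-2,0, 0,0,0,0,0,0,0]'; python3 -m crank '[0,0,0,0,0,-1.5,0, 0,0,0,0,0,0,0]'; python3 -m crank '[0,0,0,0,0,0,1, 0,0,0,0,0,0,1, 0,0,0,0,0,0,1, 0,0,0,0,0,0,1, 0,0,0,0,0,0,1]'|tail -2;  python3 -m crank '[0,0,0,0,0,0,1, 0,0,0,0,0,0,1, 0,0,0,0,0,-30,1, 0,0,0,0,0,-50,1, 0,0,0,0,0,-50,1]'; python3 n.py 0.4 -0.45 0.28 180 0 -95
```

```text
clock: 92.38
tool_pos: [0.5344, 0.0282, 0.1353]
orientation: [-179.9, 0.1, -95.4]
force: [3.6, 0.1, 3.1]
opening: 0.0158
gripper_force: 31.0
clock: 92.62
tool_pos: [0.5343, 0.0282, 0.1357]
orientation: [-180.0, 0.1, -95.4]
force: [8.3, -0.5, -6.2]
opening: 0.0163
gripper_force: 30.9
opening: 0.0604
gripper_force: 0.0
clock: 93.88
tool_pos: [0.533, 0.0275, 0.2675]
orientation: [179.9, 0.0, -95.4]
force: [1.7, 0.6, -1.0]
opening: 0.0875
gripper_force: 0.0
turn first [ 0.002  0.001 -0.008] then shift mm [487.3  90.8 -12.5] | t 93.88
```

```bash
python3 -m crank '[0,0,0,50,9,0,1, 0,0,0,50,9,0,1, 0,0,0,50,9,0,1, 0,0,0,50,9,0,1, 0,0,0,50,9,0,1]'|head -2; python3 -m crank '[0,0,0,40,9,0,1, 0,0,0,40,9,0,1, 0,0,0,40,9,0,1, 0,0,0,0,0,0,1]'|head -2
python3 - <<'E'
from h import *
L={}
for c in('top','scene'):
  im=eyes.snapshot(c); cv2.imwrite('pics/z_%s.png'%c,im)
  for n in('lid','lid_grip','funnel','scoop1','truffle1','giftbox','cocoa_tin','ribbon','palette'): L[c,n]=[(np.round(d['location'],1).tolist(),round(d['p'],2)) for d in spotter.place_of(c,n) if d['p']>.35]; print(c,n,L[c,n])
  x,y=proj(c,(.5345,.028,.166)); x0,y0=int(x)-35,int(y)-25
  b=cv2.resize(im[y0:y0+50,x0:x0+70],None,fx=4,fy=4,interpolation=2).astype(int); m=((b[...,2]<105)&(b[...,2]-b[...,0]>18)).astype(np.uint8)
  ct=max(cv2.findContours(m,0,1)[0],key=cv2.contourArea); (cx,cy),s,a=cv2.minAreaRect(ct)
  bx=cv2.boxPoints(((cx,cy),s,a))/4+[x0,y0]; e=sorted([tuple((bx[i]+bx[(i+1)%4])/2) for i in range(4)],key=lambda p:-np.hypot(*(p-bx.mean(0))))[:2]
  p,q=[plane(c,k,.160) for k in e]; d=q-p; print(c,'bar mid',np.round((p+q)/2,3),'len',np.hypot(*d[:2]).round(3),'dir',np.degrees(np.arctan2(d[1],d[0])).round(1))
E
```

```text
clock: 94.5
tool_pos: [0.4641, -0.2184, 0.2662]
clock: 95.0
tool_pos: [0.4254, -0.3357, 0.2654]
top lid [([294.4, 256.2], 0.67)]
top lid_grip [([291.5, 252.2], 0.8)]
top funnel [([384.9, 255.5], 0.64)]
top scoop1 [([166.2, 219.5], 0.95), ([157.4, 285.1], 0.94), ([218.9, 280.7], 0.76), ([195.7, 253.6], 0.74), ([226.2, 216.1], 0.65)]
top truffle1 [([191.4, 254.4], 0.71), ([222.1, 281.7], 0.71)]
top giftbox [([365.4, 200.4], 0.66)]
top cocoa_tin [([287.6, 192.3], 0.77)]
top ribbon [([409.2, 210.4], 0.81), ([224.7, 215.7], 0.54)]
top palette [([323.5, 307.0], 0.89)]
top bar mid [0.532 0.026 0.16 ] len 0.079 dir -92.6
scene lid [([340.6, 223.0], 0.91)]
scene lid_grip [([337.6, 208.0], 0.92)]
scene funnel [([229.2, 234.5], 0.84)]
scene scoop1 [([483.6, 312.0], 0.77), ([412.1, 305.7], 0.7), ([421.2, 237.7], 0.66), ([484.1, 246.3], 0.61)]
scene truffle1 []
scene giftbox [([240.8, 296.6], 0.95)]
scene cocoa_tin [([328.7, 324.8], 0.98), ([336.9, 206.1], 0.54)]
scene ribbon [([188.9, 277.4], 0.8)]
scene palette [([311.0, 200.1], 0.79), ([339.5, 221.1], 0.66)]
scene bar mid [0.533 0.027 0.16 ] len 0.08 dir 88.4
```

Run:
```python
import cv2
a=cv2.imread('pics/top0.png');b=cv2.imread('pics/z_top.png')
for x,y in((191,254),(222,285),(222,279),(229,279)): print(a[y-1:y+2,x-1:x+2].mean((0,1)).round(),b[y-1:y+2,x-1:x+2].mean((0,1)).round())
from plant import ctrl; print(ctrl.close_job())
```

```text
[ 57.  95. 147.] [ 67. 110. 166.]
[47. 52. 67.] [137. 137. 140.]
[30. 48. 83.] [ 52.  68. 100.]
[30. 48. 81.] [38. 59. 98.]
the job is handed in; nothing more can be done
None
```

The job is handed in at about 95 s of 210 s: all seven truffles I could see went through the funnel, the four scoops stand upright on the board, the funnel is back in its holder and the lid is locked after about 75° of turn. I saw at least six truffles in the jar and none anywhere else. scoop C was knocked to the board's edge mid-run, and I set it back.

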